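# Fit a filter disk and screw its retaining ring down

## Task

Reload the buffer filter holder: lay the white filter disk in the holder's mouth so that it sits flat on the gasket inside, and only then put the blue ring over it and screw it on clockwise until it holds the disk down firmly. The disk is brittle: never press on it hard or overtighten it. Leave the jars, bottles and timer standing where they are.

Things in the scene. Friction and masses are not known exactly. Their poses are not given: they have to be found in the camera images.
- holder: Fixed filter holder. Steel foot 96x96x8 mm, grey body 57 mm across up to 34 mm height, then a white hollow neck, 40 mm outside, 34 mm inside, its rim 60 mm up. Brass hose stubs 12 mm thick, centred 19 mm up, reach 40 mm from the axis along +y and -y. Origin: centre of the foot's underside, on the worktop; z up along the neck's axis.
- holder_mouth (a point): Centre of the neck's mouth, level with the rim (60 mm above the worktop), z up. Inside, 5 mm below it, lies a black rubber gasket, sprung: it gives about 1 mm for each 14 N.
- holder_thread (a point): On the neck's axis, 2.5 mm below the rim. Coarse right-hand double thread: two ridges 3 mm thick, out to 49 mm across, start here on opposite sides and run 214 degrees round; a full turn sinks the ring 20 mm; 2 mm axial play. The starts lie near the holder's +x and -x sides, up to 0.8 rad either way (the sleeve was set by hand): seen or felt, not measured.
- filter_disk: White disk 32 mm across, 9 mm thick, foot chamfered, with a steel stem 12 mm thick rising 24 mm from its top; 45 g. Origin: centre of its underside, z up the stem. It fits the neck with 1 mm to spare all round; seated, its underside is 5 mm below the rim, its top 4 mm above. Brittle: more than 25 N between disk and holder breaks it.
- ring: Blue ribbed ring, 62 mm across, 24 mm high, 60 g, lying lip up. Origin: centre of its underside, z up. The 4 mm thick lip on top has a hole 24 mm across that passes over the stem; the skirt is 52 mm inside. Two lugs inside it, on its +x and -x sides, 5 mm high, 7 mm wide, 43 mm between their inner faces, centred 7.6 mm above the underside; white bars on the lip mark them.
- ring_lip (a point): Centre of the lip's upper face, 24 mm above the ring's underside. Set level on the neck, bars 0.2 to 1.9 rad anticlockwise of the ridge starts, the lugs rest on the thread; turned clockwise (from above) with a light push of about 3 N they slide down and under the ridges, and the lip comes to rest on the seated disk (ring underside then 16 mm below the rim).
- ring_hold (a point): On the ring's axis, 20 mm above its underside, a good height to grip. The ring turns freely until about 0.6 rad past the ridge starts; there the thread begins to pull and turning stiffens. 0.2 to 0.4 rad beyond that clamps the disk with 8 to 18 N, which is right (10 N takes about 0.1 N m to turn); under 4 N is loose. Friction holds it when let go.
- jar_1: White screw-top specimen jar, 41 mm across, 58 mm high, a bystander. Origin: centre of its underside.
- jar_2: Another such jar, a bystander. Origin: centre of its underside.
- jar_3: Another such jar, a bystander. Origin: centre of its underside.
- buffer_bottle: White bottle, 50 mm across, 135 mm high, a bystander. Origin: centre of its underside.
- small_bottle: White bottle, 40 mm across, 85 mm high, a bystander. Origin: centre of its underside.
- timer: White desk timer 42x66x57 mm, a bystander. Origin: centre of its underside.

How it is judged:
On the way:
1. the disk lies flat in the mouth on the gasket, let go, while the ring is still away (horizontal distance between filter_disk and holder_mouth below 0.0025 m and z of filter_disk in the frame of holder_mouth below -0.004 m and angle between the z axis of filter_disk and the z axis of holder, either way round below 0.08 rad and contact force between filter_disk and the fingers below 0.1 N and horizontal distance between ring and holder_mouth above 0.06 m), for 0.2 s.
At the end, for the whole second after the job is handed in: The disk is within 2.5 mm of the mouth's centre, flat (0.06 rad), its underside 4.5 mm or more below the rim; the ring is on level (0.08 rad), centred within 4 mm, its underside 15 mm or more below the rim, at rest, and by itself presses the disk down with 4 N or more (horizontal distance between filter_disk and holder_mouth below 0.0025 m and z of filter_disk in the frame of holder_mouth below -0.0045 m and angle between the z axis of filter_disk and the z axis of holder, either way round below 0.06 rad and horizontal distance between ring and holder_mouth below 0.004 m and z of ring in the frame of holder_mouth below -0.015 m and angle between the z axis of ring and the z axis of holder, either way round below 0.08 rad and contact force between ring and filter_disk above 4 N and linear speed of ring below 0.01 m/s); the robot touches nothing.
It fails at once if the brittle disk is pressed into the holder with more than 25 N (contact force between filter_disk and holder above 25 N).
It fails at once if a jar, bottle or the timer is pushed more than 2 cm (distance of any of jar_1, jar_2, jar_3, buffer_bottle, small_bottle, timer from where it was at the start of the episode above 0.02 m).
It also fails if it takes over 72 s, if anything falls off the work surface, if the arm or the gripper's body presses on something with over 40 N, if the wrist force passes 120 N, or if a joint passes its speed limit or range.

## Robot

A 7-joint arm with a two-finger parallel gripper is mounted at the origin on a cart in front of the work surface, level with it; the furniture and walls round the work are solid. World frame = base frame: x ahead of the robot, y to its left, z up, the work surface at z = 0. Lengths are in m, angles in rad, forces in N, time in s.
With the tool pointing down it reaches from about 0.4 to 0.85 m from the base axis. Payload 4.5 kg.
Tool frame: the origin (TCP) lies on the centre line of the jaws, within the pads' length; the fingertips stand 11 mm ahead of it and the grasp point (between the pads) lies 8 mm behind it; z points along the fingers, x is the direction in which the jaws open and shut, and the axes are right-handed (so a half turn about z gives the same grasp; the last joint's range is limited). The gripper opens to 88 mm and grips with 3 to 60 N. Pads are 18 mm wide; open, the fingers measure 123 mm over their backs; the gripper's body (75 mm by 187 mm) begins 45 mm behind the grasp point.
Start: joints at [-1.184, 0.689, -0.195, 1.565, 0.157, 0.902, -0.215], TCP at [0.216, 0.587, 0.25] pointing down, gripper open.
Joint ranges: [-3.01, 3.01], [-0.46, 2.08], [-1.47, 1.51], [0.13, 2.56], [-1, 4.14], [0.04, 2.09], [-2.66, 2.66]. Speed limits (rad/s): [2.57, 2.57, 3.14, 3.14, 3.14, 3.14, 3.14].

## Interface

Orientations are given as a unit quaternion [x, y, z, w].
In Python, from plant import r, vision, order, nets gives the robot as it stands.
- The arm moves only by the tool send_rows, never from a script. Its argument "series" is a list of rows, each an object with "delta_pos": the shift along the tool's x, y, z in cm, a list of three; "turn": the turn about the tool's z in degrees; "jaw": the closure, from 0 (fully open) to 1 (shut). In form: [{"delta_pos": [x, y, z], "turn": turn, "jaw": jaw}, ...]. A call has 1 to 8 rows; each row is the pose to reach, as a shift and turn from the pose commanded when the call began, along the tool's axes at that moment; what a row does not reach only later rows make up. A row lasts 1/12 s, in which the tool goes at most 41.7 mm and 7.16 degrees, less where a joint would pass 70% of its speed; a pose out of reach is approached as far as the arm can. A call with a gripper value outside its range is refused whole. The fingers move at their own pace and stop on an object; "force" is the grip in N (left out, the last holds). Time passes only in rows, so rows that repeat a pose let the fingers close. It gives the time, the measured TCP pose, the force and the opening at its end, in the units of the state.
- r.get_state(): the state, without advancing time (a new reading comes with each control period).
- vision.snapshot(name): name is "side" or "top"; returns the picture (384x512x3 uint8, blue, green, red); there is no depth.
- vision.camera_params(name): a dict with "intrinsics" (3x3 intrinsics, pixels), "D" ([k1, k2, p1, p2, k3] as OpenCV has them; the pictures are not rectified), "extrinsics" (4x4, takes a point from world to camera coordinates). Camera axes: x right, y down, z forward; pixel columns grow to the right and rows downward; lengths in m; the calibration is good to about 2 mm. A picture is of the moment at which its call begins. camera_params takes no time and is no camera call.
- order.finish_job(): hands the job in, once; it reports no verdict.
Trained networks look in the newest picture that a camera, given by its name, has taken for a name from the list of things; names that differ only in an ending like _2 or _b are one class to them, and where a whole thing is asked for, a point or a joint stands for the part that bears it (a point fixed in the world has none). Each returns a list of dicts, best first, with "score" (0 to 1); they miss things now and then, are a little off and sometimes report something else, mostly with a low value. They report only what shows in the picture. A call takes as long as a camera call.
- nets.boxes_of(camera, label): "location" ([row, column] as shares, 0 to 1, of the picture: columns of its width, rows of its height, amid what is visible of it).
- nets.trace(camera, label): "region" (384x512 bool, what is visible of it) and "location" ([row, column] as shares, 0 to 1, of the picture: columns of its width, rows of its height, amid what is visible of it).
The state is a dict: "clock": time; "q": joint angles; "qd": joint speeds; "joint_torque": joint torques, N m; "tool_pos": TCP position; "eef_rot": TCP orientation; "contact_force": force on the tool from outside, world axes, zero at the start; "moment": the same for the moment, N m; "opening": opening from 0.0 (shut) to 1.0 (fully open).
Only numpy, scipy, OpenCV 4.12 (cv2) and the standard library are available. Lean on these libraries where they do the work, as an engineer would, in place of code of your own. Each camera call takes 0.05 s, during which the arm holds its last target.

## Working session

There is one attempt and no reset: what is moved stays moved. The work goes in short steps, Python scripts to look and compute and a tool call to move; the robot and the scene stay as the last step left them, time stands still between calls to the robot, and variables do not carry over. Pictures are saved under pics/ and viewed, and the job is handed in when it is done.

Besides the shell and the picture viewer there is one more tool, called after "Emit:" as name([rows], argument=value, ...), one row to a line, values as JSON. send_rows: Moves the arm, as the interface text tells. Its arguments: {"type":"object","properties":{"series":{"type":"array"},"force":{"type":"number"}},"required":["series"]}

```bash
ls; mkdir -p pics; cat > h.py <<'E'
import numpy as np, cv2
from plant import r, vision, order, nets
def snap(n,f):
    im=vision.snapshot(n); cv2.imwrite('pics/'+f,im); return im
def ray(n,u,v):
    p=vision.camera_params(n);K=np.array(p['intrinsics'],float);D=np.array(p['D'],float);E=np.array(p['extrinsics'],float)
    x=cv2.undistortPoints(np.array([[[u,v]]],float),K,D)[0,0]
    R=E[:3,:3];t=E[:3,3];c=-R.T@t;d=R.T@np.array([x[0],x[1],1]);return c,d/np.linalg.norm(d)
def atz(n,u,v,z):
    c,d=ray(n,u,v);return c+d*(z-c[2])/d[2]
def proj(n,P):
    p=vision.camera_params(n);K=np.array(p['intrinsics'],float);D=np.array(p['D'],float);E=np.array(p['extrinsics'],float)
    return cv2.projectPoints(np.array(P,float).reshape(-1,1,3),cv2.Rodrigues(E[:3,:3])[0],E[:3,3],K,D)[0].reshape(-1,2)
def tri(a,b):
    A=np.zeros((3,3));B=np.zeros(3)
    for n,u,v in (a,b):
        c,d=ray(n,u,v);M=np.eye(3)-np.outer(d,d);A+=M;B+=M@c
    return np.linalg.solve(A,B)
E
python3 - <<'E'
from h import *
s=r.get_state();print(s)
for n in('side','top'):
    snap(n,n+'0.png');p=vision.camera_params(n);E=np.array(p['extrinsics']);print(n,p['intrinsics'],p['D'],E, -E[:3,:3].T@E[:3,3])
E
```

```text
pics
{'clock': 0.0, 'q': array([-1.1842286 ,  0.69000682, -0.1944482 ,  1.56635261,  0.15731404,
        0.90253805, -0.2150886 ]), 'qd': array([ 0.00151448,  0.00144653,  0.0006559 ,  0.00039647,  0.00059931,
        0.00114324, -0.00057117]), 'joint_torque': array([ 7.13092759e-04, -5.27567053e+01, -1.26734544e+00, -1.53426379e+01,
       -5.27987466e-02,  6.50650560e-03,  1.67396320e-04]), 'tool_pos': array([0.21580196, 0.58588838, 0.24889184]), 'eef_rot': array([ 8.20196242e-01,  5.72081468e-01, -7.25944050e-04,  6.25254661e-04]), 'contact_force': array([ 0.1535658 , -0.26413616,  0.24637582]), 'moment': array([-0.02765643, -0.02886443, -0.01463199]), 'opening': 0.9977798824352773}
side [[385.62115585   0.         252.35077637]
 [  0.         385.62115585 188.07603773]
 [  0.           0.           1.        ]] [-0.12496385  0.          0.          0.          0.        ] [[-0.92300771 -0.38455273  0.01326531  0.4147027 ]
 [-0.20650265  0.4659713  -0.86036469  0.34198844]
 [ 0.32467434 -0.79686257 -0.50950625  0.43040504]
 [ 0.          0.          0.          1.        ]] [0.31365384 0.34309192 0.50802768]
top [[441.04475929   0.         250.57782874]
 [  0.         441.04475929 190.32580555]
 [  0.           0.           1.        ]] [0.0221592 0.        0.        0.        0.       ] [[-0.02550182 -0.99961908  0.01055281 -0.33213581]
 [-0.99452726  0.02429922 -0.10161235  0.58595836]
 [ 0.10131722 -0.01308636 -0.9947681   0.91693307]
 [ 0.          0.          0.          1.        ]] [ 0.48138039 -0.3342483   0.97518134]
```

View pics/side0.png

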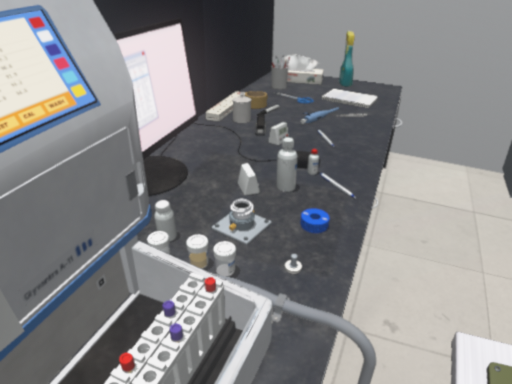

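View pics/top0.png

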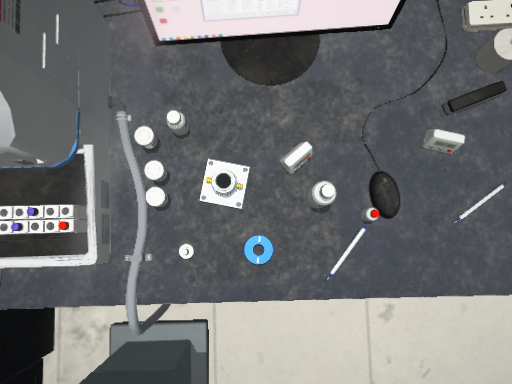

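```bash
python3 - <<'E'
from h import *
a=cv2.imread('pics/side0.png');b=cv2.imread('pics/top0.png')
cv2.imwrite('pics/sz.png',cv2.resize(a[160:290,140:340],None,fx=4,fy=4,interpolation=cv2.INTER_CUBIC))
cv2.imwrite('pics/tz.png',cv2.resize(b[90:275,110:345],None,fx=3.2,fy=3.2,interpolation=cv2.INTER_CUBIC))
for l in('filter_disk','ring','holder','jar_1','buffer_bottle','small_bottle','timer'):
    for n in('side','top'):
        print(n,l,[(round(d['score'],2),round(d['location'][1]*512,1),round(d['location'][0]*384,1)) for d in nets.boxes_of(n,l)[:4]])
E
```

```text
side filter_disk [(0.59, 294.4, 265.6)]
top filter_disk [(0.49, 184.8, 249.5)]
side ring [(0.7, 320.2, 220.7)]
top ring [(0.8, 252.9, 246.5)]
side holder [(0.95, 242.7, 225.7), (0.29, 226.9, 256.9)]
top holder [(0.75, 222.6, 185.4)]
side jar_1 [(0.91, 226.5, 259.3), (0.91, 193.0, 250.3), (0.66, 159.1, 244.5)]
top jar_1 [(0.71, 158.1, 195.4), (0.55, 157.1, 172.2), (0.55, 147.2, 133.5)]
side buffer_bottle [(0.93, 290.3, 167.6), (0.16, 243.1, 223.8)]
top buffer_bottle [(0.77, 319.0, 194.4)]
side small_bottle [(0.58, 165.9, 220.7)]
top small_bottle [(0.7, 177.9, 123.5), (0.36, 156.6, 195.9)]
side timer [(0.73, 247.6, 178.3)]
top timer [(0.95, 297.2, 156.2), (0.4, 317.8, 192.3)]
```

View pics/sz.png

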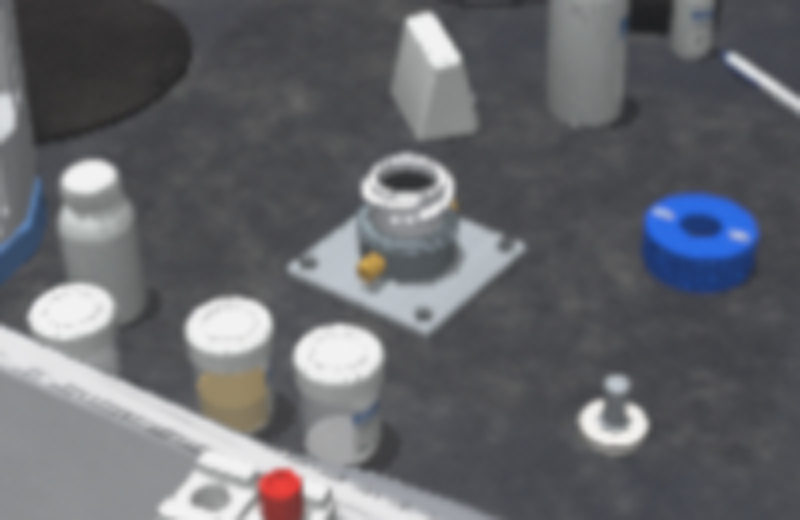

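View pics/tz.png

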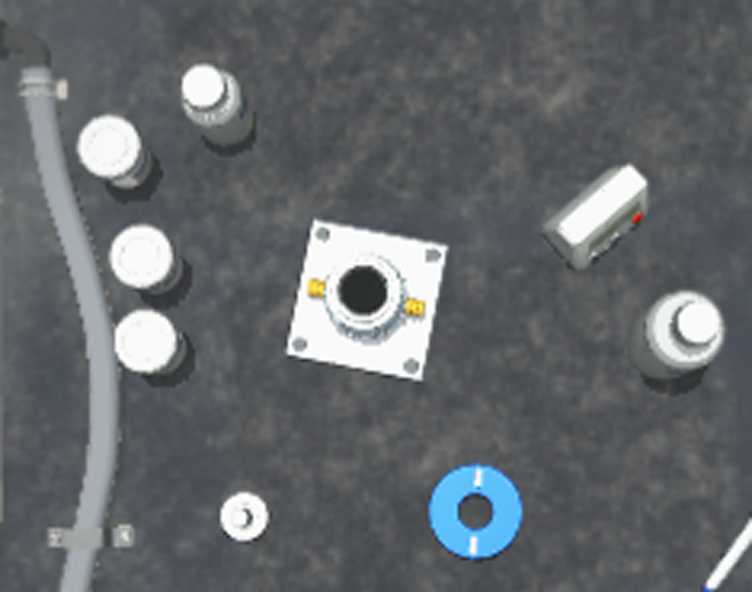

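```bash
python3 - <<'E'
from h import *
for l,p in dict(disk=(('side',294.4,265.6),('top',184.8,249.5)),ring=(('side',315.5,220),('top',258.4,249.7)),rim=(('side',242,206),('top',223.1,180.6)),stemtop=(('side',294,256),('top',186,252)),
  jar1=(('side',224.5,248),('top',156,197)),jar2=(('side',197.5,241),('top',155,170)),jar3=(('side',158,236),('top',144,136)),sb=(('side',162.5,204.5),('top',174,116)),buf=(('side',288,143),('top',327,191)),tim=(('side',248,170),('top',300,152)),
  hose1=(('side',280,303),('top',136,256)),).items():
    print(l,tri(*p).round(4))
b=cv2.imread('pics/top0.png');a=cv2.imread('pics/side0.png')
cv2.imwrite('pics/t1.png',cv2.resize(b[155:212,195:255],None,fx=10,fy=10,interpolation=cv2.INTER_CUBIC))
cv2.imwrite('pics/s1.png',cv2.resize(a[190:245,205:280],None,fx=10,fy=10,interpolation=cv2.INTER_CUBIC))
cv2.imwrite('pics/t2.png',cv2.resize(b[230:270,170:280],None,fx=7,fy=7,interpolation=cv2.INTER_CUBIC))
cv2.imwrite('pics/s2.png',cv2.resize(a[200:280,270:340],None,fx=7,fy=7,interpolation=cv2.INTER_CUBIC))
E
```

```text
disk [ 0.4506 -0.2019  0.008 ]
ring [ 0.4485 -0.3609  0.0117]
rim [ 0.5961 -0.2895  0.0531]
stemtop [ 0.4499 -0.2062  0.0283]
jar1 [ 0.5666 -0.1481  0.0533]
jar2 [ 0.6231 -0.1464  0.0529]
jar3 [ 0.6959 -0.1243  0.0572]
sb [ 0.73   -0.192   0.0797]
buf [ 0.5627 -0.494   0.1235]
tim [ 0.6535 -0.4545  0.0483]
hose1 [ 0.4416 -0.0975  0.0129]
```

View pics/t1.png

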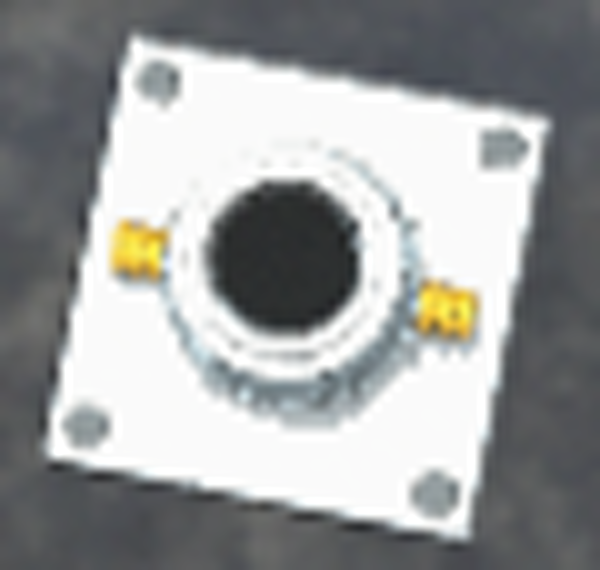

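View pics/s1.png

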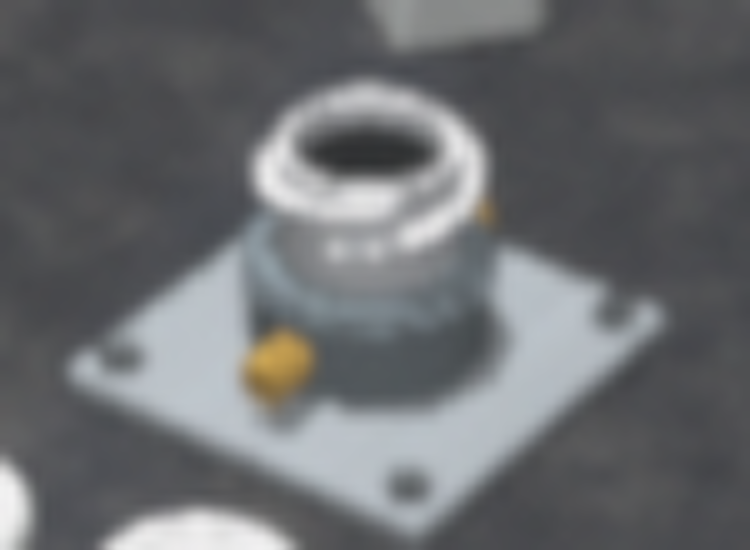

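View pics/t2.png

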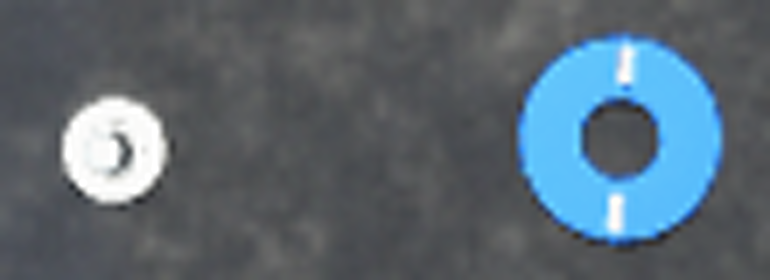

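View pics/s2.png

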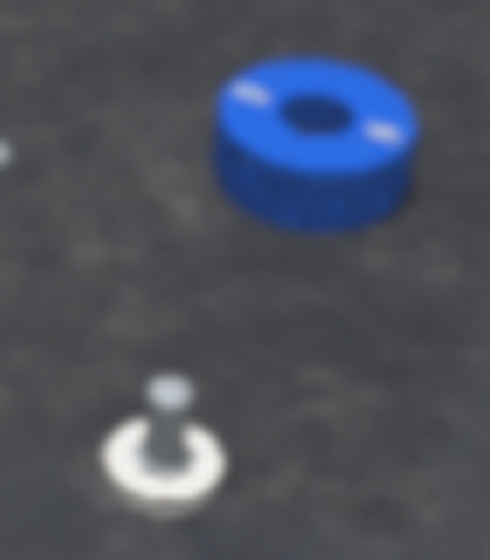

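```bash
cat >> h.py <<'E'
def circ(n,c,rad,k=72):
    t=np.linspace(0,2*np.pi,k,endpoint=False);return proj(n,np.c_[c[0]+rad*np.cos(t),c[1]+rad*np.sin(t),np.full(k,c[2])])
def fitc(n,mask,z,rad0=None):
    """largest blob in mask -> ellipse centre, axes, world at z"""
    m=cv2.resize(mask.astype(np.float32),None,fx=1,fy=1)
    cs,_=cv2.findContours((mask>0).astype(np.uint8),cv2.RETR_EXTERNAL,cv2.CHAIN_APPROX_NONE)
    c=max(cs,key=cv2.contourArea);e=cv2.fitEllipse(c);return e
def up(im,x0,y0,x1,y1,f=8):
    return cv2.resize(im[y0:y1,x0:x1],None,fx=f,fy=f,interpolation=cv2.INTER_CUBIC)
def ufit(n,im,box,fn,z,f=8):
    x0,y0,x1,y1=box;U=up(im,x0,y0,x1,y1,f);e=fitc(n,fn(U.astype(int)),z)
    u=(e[0][0]+.5)/f-.5+x0;v=(e[0][1]+.5)/f-.5+y0
    return u,v,e[1][0]/f,e[1][1]/f,e[2]
E
python3 - <<'E'
from h import *
b=cv2.imread('pics/top0.png');a=cv2.imread('pics/side0.png')
R={}
R['ring']=('top',)+ufit('top',b,(238,228,280,272),lambda U:(U[...,0]-U[...,2]>60),.024);z={'ring':.024}
R['ringhole']=('top',)+ufit('top',b,(250,241,267,260),lambda U:((U.sum(2)<330)),.02)
R['disk']=('top',)+ufit('top',b,(172,238,200,266),lambda U:(U.min(2)>150),.009)
R['mouth']=('top',)+ufit('top',b,(213,170,233,191),lambda U:(U.max(2)<130),.06)
R['sring']=('side',)+ufit('side',a,(297,200,335,238),lambda U:(U[...,0]-U[...,2]>110),.024)
R['sdisk']=('side',)+ufit('side',a,(280,259,306,276),lambda U:(U.min(2)>130),.009)
R['smouth']=('side',)+ufit('side',a,(232,200,252,211),lambda U:(U.max(2)<120),.06)
zz=dict(ring=.024,ringhole=.022,disk=.009,mouth=.058,sring=.02,sdisk=.009,smouth=.057)
for k,v in R.items(): print(k,np.round(v[1:],2),atz(v[0],v[1],v[2],zz[k]).round(4))
# foot corners of holder
for u,v in((136,36),(549,121),(467,540),(47,457)):
    print(atz('top',(u+.5)/10-.5+195,(v+.5)/10-.5+155,.008).round(4))
for u,v in((625,45),(614,235)): print('bar',atz('top',(u+.5)/7-.5+170,(v+.5)/7-.5+230,.024).round(4))
for u,v in((250,92),(385,131)): print('bar',atz('side',(u+.5)/7-.5+270,(v+.5)/7-.5+200,.024).round(4))
E
```

```text
ring [258.15 249.29  29.51  29.9  178.92] [ 0.4512 -0.3597  0.024 ]
ringhole [258.1  249.22  10.82  11.02 152.91] [ 0.4513 -0.3597  0.022 ]
disk [185.8  250.85  14.75  15.14  18.35] [ 0.4514 -0.2033  0.009 ]
mouth [223.   180.28  14.96  15.14 147.5 ] [ 0.5973 -0.2891  0.058 ]
sring [315.23 216.71  16.56  27.02  95.05] [ 0.4487 -0.3615  0.02  ]
sdisk [292.74 265.79  12.21  17.63  96.2 ] [ 0.4492 -0.2     0.009 ]
smouth [241.3  204.54   5.55  13.53  91.26] [ 0.5961 -0.2889  0.057 ]
[ 0.6539 -0.2547  0.008 ]
[ 0.6327 -0.3458  0.008 ]
[ 0.5402 -0.3255  0.008 ]
[ 0.5607 -0.2337  0.008 ]
bar [ 0.4794 -0.362   0.024 ]
bar [ 0.422  -0.3571  0.024 ]
bar [ 0.4722 -0.3621  0.024 ]
bar [ 0.427 -0.358  0.024]
```

```bash
python3 - <<'E'
from h import *
a=cv2.imread('pics/side0.png')
x0,y0,x1,y1=226,192,260,228;f=11
def pic(th=None):
    U=up(a,x0,y0,x1,y1,f)
    U=np.clip((U.astype(float)-60)*1.3,0,255).astype(np.uint8)
    U=cv2.resize(a[y0:y1,x0:x1],None,fx=f,fy=f,interpolation=cv2.INTER_LANCZOS4) if th is None else U
    if th is not None:
        c=np.array([.5965,-.2892]);cam=np.array([.3137,.3431,.508])
        for k,col in((0,(0,0,255)),(np.pi,(0,200,0))):
            for off in(0,-.003):   # top & bottom edges
              ph=np.linspace(0,np.radians(214),120);ang=th+k-ph
              P=np.c_[c[0]+.0245*np.cos(ang),c[1]+.0245*np.sin(ang),.0575+.0015+off-.02*ph/2/np.pi]
              n=np.c_[np.cos(ang),np.sin(ang)];vis=(n*(cam[:2]-P[:,:2])).sum(1)>0
              q=proj('side',P)
              for (u,v),w in zip(q,vis):
                if w: cv2.circle(U,(int((u-x0+.5)*f),int((v-y0+.5)*f)),1,col,-1)
    return U
row=[pic()]+[pic(-.22+d) for d in(-.8,-.4,0,.4,.8)]
cv2.imwrite('pics/th.png',cv2.resize(np.vstack([np.hstack(row[:3]),np.hstack(row[3:])]),(780,560)))
E
```

```text
(no output)
```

View pics/th.png

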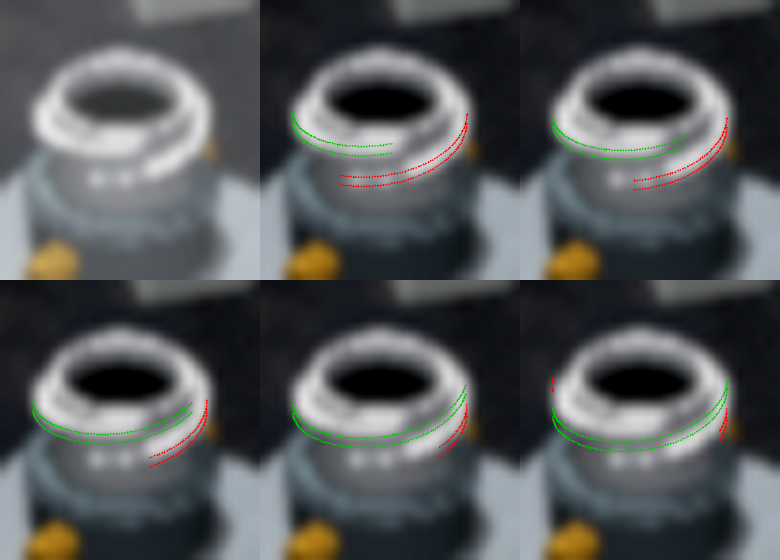

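```bash
cat >> h.py <<'E'
from scipy.spatial.transform import Rotation as Ro
def goal(pos,yaw=None):
    """prints tool delta cm and turn deg to reach; yaw = world yaw of tool x axis"""
    s=r.get_state();R=Ro.from_quat(s['eef_rot']).as_matrix()
    d=R.T@(np.array(pos)-s['tool_pos'])*100
    y=np.arctan2(R[1,0],R[0,0]);print('yaw',y.round(4),'delta cm',d.round(3),end=' ')
    if yaw is not None:
        t=-(yaw-y);t=(t+np.pi/2)%np.pi-np.pi/2;print('turn deg',np.degrees(t).round(2),end='')
    print()
def st():
    s=r.get_state();print('t',round(s['clock'],2),'q',s['q'].round(3),'p',s['tool_pos'].round(4),'F',s['contact_force'].round(2),'M',s['moment'].round(3),'op',round(s['opening'],3))
E
python3 - <<'E'
from h import *
for z in(0,.1,.2,.3,.4): print(z,atz('top',70,165,z).round(3),atz('top',108,60,z).round(3),'rack',atz('top',93,150,z).round(3), atz('side',137,250,z).round(3), 'mon',atz('top',150,42,z).round(3))
goal((.42,.35,.25))
E
```

```text
0 [0.647 0.052 0.   ] [ 0.886 -0.031  0.   ] rack [0.68  0.002 0.   ] [ 0.758 -0.126  0.   ] mon [ 0.927 -0.126  0.   ]
0.1 [0.63  0.012 0.1  ] [ 0.845 -0.062  0.1  ] rack [ 0.659 -0.033  0.1  ] [ 0.67  -0.034  0.1  ] mon [ 0.882 -0.147  0.1  ]
0.2 [ 0.613 -0.027  0.2  ] [ 0.803 -0.093  0.2  ] rack [ 0.639 -0.067  0.2  ] [0.583 0.058 0.2  ] mon [ 0.836 -0.169  0.2  ]
0.3 [ 0.596 -0.067  0.3  ] [ 0.762 -0.124  0.3  ] rack [ 0.619 -0.102  0.3  ] [0.495 0.151 0.3  ] mon [ 0.79 -0.19  0.3 ]
0.4 [ 0.579 -0.107  0.4  ] [ 0.72  -0.155  0.4  ] rack [ 0.598 -0.136  0.4  ] [0.408 0.243 0.4  ] mon [ 0.744 -0.211  0.4  ]
yaw 1.218 delta cm [-1.5146e+01  2.7324e+01 -2.6000e-02]
```

Emit:
send_rows([
  {"delta_pos":[-15.1,27.3,0],"turn":0,"jaw":0},
  {"delta_pos":[-15.1,27.3,0],"turn":0,"jaw":0},
  {"delta_pos":[-15.1,27.3,0],"turn":0,"jaw":0},
  {"delta_pos":[-15.1,27.3,0],"turn":0,"jaw":0},
  {"delta_pos":[-15.1,27.3,0],"turn":0,"jaw":0},
  {"delta_pos":[-15.1,27.3,0],"turn":0,"jaw":0},
  {"delta_pos":[-15.1,27.3,0],"turn":0,"jaw":0},
  {"delta_pos":[-15.1,27.3,0],"turn":0,"jaw":0},
])

```text
clock: 1.47
tool_pos: [0.4241, 0.3448, 0.2497]
eef_rot: [0.822, 0.569, -0.0, 0.002]
contact_force: [1.2, -0.3, -1.0]
opening: 0.997
```

```bash
python3 -c "
from h import *
st();goal((.45,0.05,.22))"
```

```text
t 1.47 q [-0.629  0.589 -0.229  1.802  0.187  0.772  0.256] p [0.4241 0.3448 0.2497] F [ 1.16 -0.29 -0.96] M [-0.052 -0.001  0.04 ] op 0.997
yaw 1.2109 delta cm [-26.676  12.795   3.079]
```

Emit:
send_rows([
  {"delta_pos":[-26.7,12.8,3],"turn":0,"jaw":0},
  {"delta_pos":[-26.7,12.8,3],"turn":0,"jaw":0},
  {"delta_pos":[-26.7,12.8,3],"turn":0,"jaw":0},
  {"delta_pos":[-26.7,12.8,3],"turn":0,"jaw":0},
  {"delta_pos":[-26.7,12.8,3],"turn":0,"jaw":0},
  {"delta_pos":[-26.7,12.8,3],"turn":0,"jaw":0},
  {"delta_pos":[-26.7,12.8,3],"turn":0,"jaw":0},
  {"delta_pos":[-26.7,12.8,3],"turn":0,"jaw":0},
])

```text
clock: 2.13
tool_pos: [0.4473, 0.0469, 0.219]
eef_rot: [0.824, 0.567, -0.003, 0.002]
contact_force: [-0.3, 0.5, -0.8]
opening: 1.0
```

```bash
python3 -c "
from h import *
st();goal((.45,-.205,.1),1.2)"
```

```text
t 2.13 q [-0.043  0.528 -0.254  2.104  0.257  0.542  0.721] p [0.4473 0.0469 0.219 ] F [-0.3   0.51 -0.79] M [-0.01   0.005  0.011] op 1.0
yaw 1.2063 delta cm [-23.365   9.242  12.043] turn deg 0.36
```

Emit:
send_rows([
  {"delta_pos":[-23.4,9.2,3],"turn":0,"jaw":0},
  {"delta_pos":[-23.4,9.2,3],"turn":0,"jaw":0},
  {"delta_pos":[-23.4,9.2,3],"turn":0,"jaw":0},
  {"delta_pos":[-23.4,9.2,3],"turn":0,"jaw":0},
  {"delta_pos":[-23.4,9.2,3],"turn":0,"jaw":0},
  {"delta_pos":[-23.4,9.2,3],"turn":0,"jaw":0},
  {"delta_pos":[-23.4,9.2,8],"turn":0,"jaw":0.3},
  {"delta_pos":[-23.4,9.2,12],"turn":0,"jaw":0.5},
])

```text
clock: 2.8
tool_pos: [0.4547, -0.2011, 0.1072]
eef_rot: [0.823, 0.568, 0.002, 0.003]
contact_force: [1.7, 1.1, -0.0]
opening: 0.873
```

```bash
python3 -c "
from h import *
st()
for n in('side','top'): 
  im=snap(n,n+'1.png')
goal((.45,-.2025,.06),1.2)"
python3 - <<'E'
import cv2,numpy as np
a=cv2.imread('pics/side1.png')[150:310,200:370];b=cv2.imread('pics/top1.png')[190:290,120:260]
cv2.imwrite('pics/c1.png',np.hstack([cv2.resize(a,(425,400)),cv2.resize(b,(370,400))]))
E
```

```text
t 2.8 q [ 0.44   0.77  -0.191  2.07   0.424  0.331  1.108] p [ 0.4547 -0.2011  0.1072] F [ 1.66  1.05 -0.05] M [ 0.056 -0.02   0.018] op 0.873
yaw 1.2167 delta cm [-0.683  0.362  4.129] turn deg 0.96
```

View pics/side1.png

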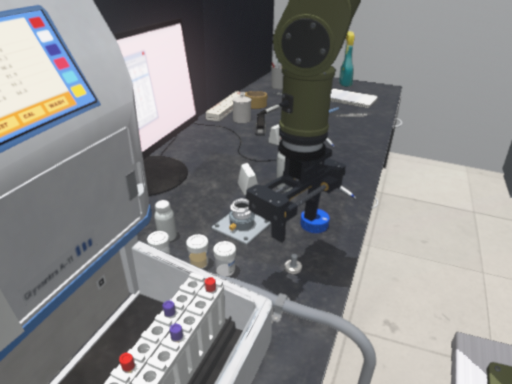

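View pics/top1.png

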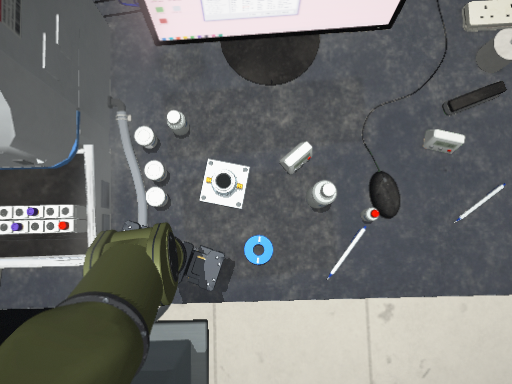

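Emit:
send_rows([
  {"delta_pos":[-0.5,0.2,4.2],"turn":0,"jaw":0.5},
  {"delta_pos":[-0.5,0.2,4.2],"turn":0,"jaw":0.5},
  {"delta_pos":[-0.5,0.2,4.2],"turn":0,"jaw":0.5},
  {"delta_pos":[-0.5,0.2,4.2],"turn":0,"jaw":0.5},
])

```text
clock: 3.23
tool_pos: [0.4548, -0.2005, 0.0676]
eef_rot: [0.82, 0.573, 0.001, 0.001]
contact_force: [-0.6, 0.4, 1.0]
opening: 0.506
```

```bash
python3 -c "
from h import *
st()
im=snap('side','side2.png')
cv2.imwrite('pics/s2z.png',up(im,250,190,350,290,6))
goal((.4505,-.2017,.025),1.2)
print(proj('side',[(.4505,-.2017,.033),(.4505,-.2017,.009),r.get_state()['tool_pos'],r.get_state()['tool_pos']-[0,0,.011]]))"
```

```text
t 3.23 q [ 0.408  0.847 -0.14   2.081  0.456  0.24   1.09 ] p [ 0.4548 -0.2005  0.0676] F [-0.63  0.37  0.95] M [-0.011  0.031  0.027] op 0.506
yaw 1.219 delta cm [-0.247 -0.431  4.307] turn deg 1.09
[[293.28117222 255.45810761]
 [292.38602114 265.05465888]
 [292.04154275 240.41734391]
 [291.6326008  245.10791917]]
```

View pics/s2z.png

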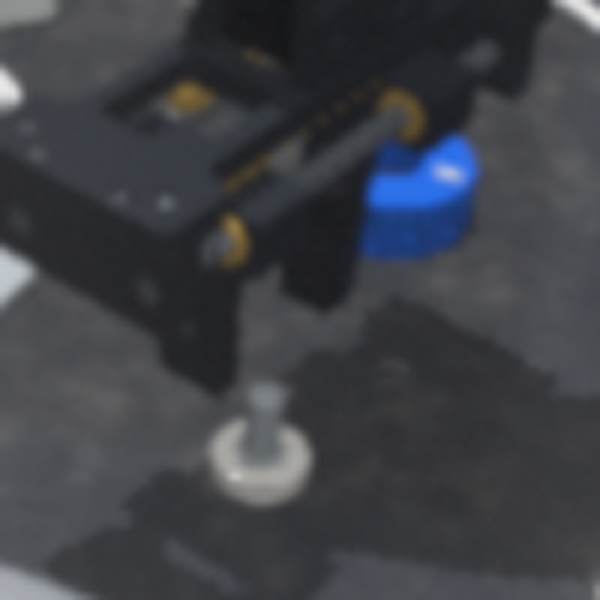

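Emit:
send_rows([
  {"delta_pos":[-0.3,-0.25,2.5],"turn":0,"jaw":0.5},
  {"delta_pos":[-0.3,-0.25,3.5],"turn":0,"jaw":0.5},
  {"delta_pos":[-0.3,-0.25,4.2],"turn":0,"jaw":0.5},
  {"delta_pos":[-0.3,-0.25,4.2],"turn":0,"jaw":0.5},
  {"delta_pos":[-0.3,-0.25,4.2],"turn":0,"jaw":0.5},
])

```text
clock: 3.7
tool_pos: [0.4506, -0.2028, 0.0237]
eef_rot: [0.82, 0.572, 0.0, 0.0]
contact_force: [-0.9, -1.0, 0.2]
opening: 0.503
```

```bash
python3 -c "
from h import *
st()
im=snap('side','side3.png')
cv2.imwrite('pics/s3z.png',up(im,260,200,340,290,6))
goal((.4513,-.2025,.023),1.2)
"
```

```text
t 3.7 q [ 0.375  0.933 -0.075  2.093  0.481  0.13   1.072] p [ 0.4506 -0.2028  0.0237] F [-0.9  -1.02  0.15] M [0.031 0.011 0.025] op 0.503
yaw 1.2182 delta cm [0.059 0.049 0.076] turn deg 1.04
```

View pics/s3z.png

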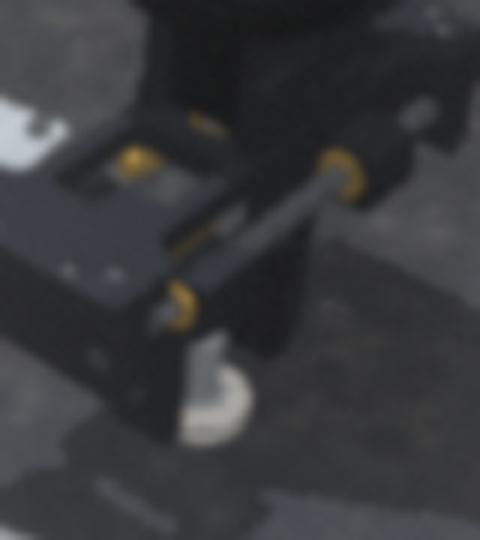

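Emit:
send_rows([
  {"delta_pos":[0,0,0],"turn":0,"jaw":0.8},
  {"delta_pos":[0,0,0],"turn":0,"jaw":0.9},
  {"delta_pos":[0,0,0],"turn":0,"jaw":1},
  {"delta_pos":[0,0,0],"turn":0,"jaw":1},
  {"delta_pos":[0,0,0],"turn":0,"jaw":1},
  {"delta_pos":[0,0,0],"turn":0,"jaw":1},
  {"delta_pos":[0,0,0],"turn":0,"jaw":0.6},
  {"delta_pos":[0,0,0],"turn":0,"jaw":0.6},
], force=6)

```text
clock: 4.42
tool_pos: [0.45, -0.2029, 0.0228]
eef_rot: [0.82, 0.572, -0.0, -0.0]
contact_force: [-1.0, 0.2, -0.6]
opening: 0.261
```

```bash
python3 -c "
from h import *
st()"
```

```text
t 4.42 q [ 0.375  0.935 -0.074  2.093  0.481  0.129  1.071] p [ 0.45   -0.2029  0.0228] F [-1.02  0.23 -0.57] M [ 0.003  0.02  -0.008] op 0.261
```

Emit:
send_rows([
  {"delta_pos":[0,0,0],"turn":7,"jaw":0.6},
  {"delta_pos":[0,0,0],"turn":14,"jaw":0.6},
  {"delta_pos":[0,0,0],"turn":21,"jaw":0.6},
  {"delta_pos":[0,0,0],"turn":28,"jaw":0.6},
  {"delta_pos":[0,0,0],"turn":35,"jaw":0.6},
  {"delta_pos":[0,0,0],"turn":42,"jaw":0.6},
  {"delta_pos":[0,0,0],"turn":49,"jaw":0.6},
  {"delta_pos":[0,0,0],"turn":56,"jaw":0.6},
])

```text
clock: 5.08
tool_pos: [0.45, -0.2028, 0.0227]
eef_rot: [0.993, 0.117, -0.0, -0.0]
contact_force: [0.9, 0.1, -0.2]
opening: 0.402
```

Emit:
send_rows([
  {"delta_pos":[0,0,0],"turn":7,"jaw":0.6},
  {"delta_pos":[0,0,0],"turn":14,"jaw":0.6},
  {"delta_pos":[0,0,0],"turn":21,"jaw":0.6},
  {"delta_pos":[0,0,0],"turn":28,"jaw":0.6},
  {"delta_pos":[0,0,0],"turn":34,"jaw":0.6},
  {"delta_pos":[0,0,0],"turn":34,"jaw":0.6},
  {"delta_pos":[0,0,0],"turn":34,"jaw":0.6},
])

```text
clock: 5.67
tool_pos: [0.4501, -0.2028, 0.0228]
eef_rot: [0.985, -0.174, -0.0, -0.0]
contact_force: [0.4, 0.5, -0.5]
opening: 0.398
```

```bash
python3 -c "
from h import *
st();goal((.450,-.2029,.023))
im=snap('side','side4.png')
cv2.imwrite('pics/s4z.png',up(im,260,200,340,290,6))"
```

```text
t 5.67 q [ 0.306  0.939  0.039  2.096 -0.289  0.111  0.267] p [ 0.4501 -0.2028  0.0228] F [ 0.39  0.51 -0.51] M [-0.085  0.111 -0.021] op 0.398
yaw -0.3498 delta cm [-0.002  0.009 -0.024]
```

View pics/s4z.png

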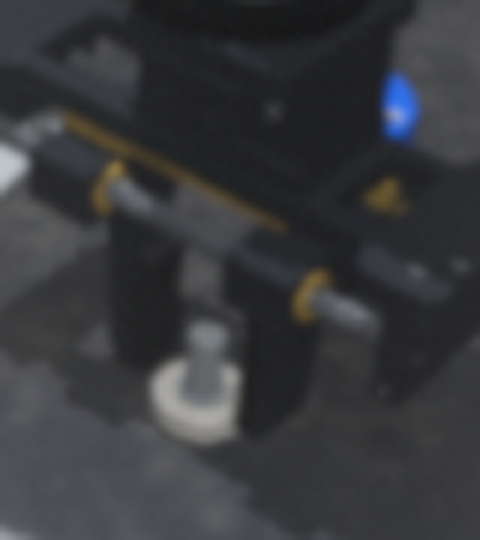

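Emit:
send_rows([
  {"delta_pos":[0,0,0],"turn":0,"jaw":0.8},
  {"delta_pos":[0,0,0],"turn":0,"jaw":0.9},
  {"delta_pos":[0,0,0],"turn":0,"jaw":1},
  {"delta_pos":[0,0,0],"turn":0,"jaw":1},
  {"delta_pos":[0,0,0],"turn":0,"jaw":1},
  {"delta_pos":[0,0,-1],"turn":0,"jaw":1},
  {"delta_pos":[0,0,-4],"turn":0,"jaw":1},
  {"delta_pos":[0,0,-8],"turn":0,"jaw":1},
], force=15)

```text
clock: 6.38
tool_pos: [0.4484, -0.2021, 0.1023]
eef_rot: [0.984, -0.175, -0.003, -0.001]
contact_force: [-0.0, -0.8, -0.2]
opening: 0.129
```

```bash
python3 -c "
from h import *
st();goal((.597,-.2895,.12))
im=snap('side','side5.png')
cv2.imwrite('pics/s5z.png',up(im,250,180,340,270,6))"
```

```text
t 6.38 q [ 0.263  0.784  0.11   2.085 -0.276  0.292  0.254] p [ 0.4484 -0.2021  0.1023] F [-0.04 -0.81 -0.24] M [-0.086  0.015 -0.007] op 0.129
yaw -0.3527 delta cm [16.952  3.068 -1.866]
```

View pics/s5z.png

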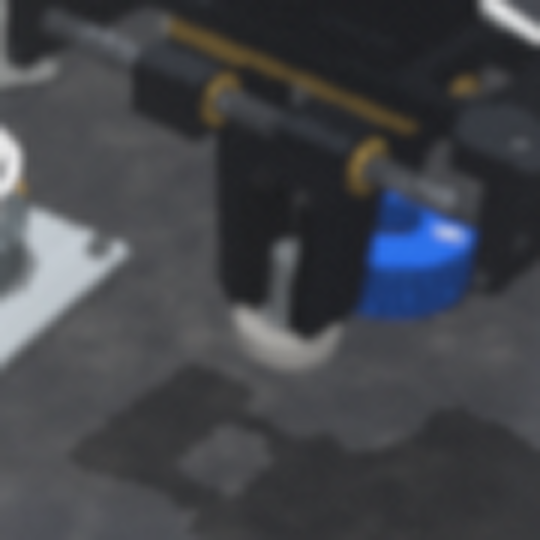

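Emit:
send_rows([
  {"delta_pos":[4,0.8,-1.5],"turn":0,"jaw":1},
  {"delta_pos":[8,1.5,-1.5],"turn":0,"jaw":1},
  {"delta_pos":[12,2.2,-1.5],"turn":0,"jaw":1},
  {"delta_pos":[15,2.8,-1.2],"turn":0,"jaw":1},
  {"delta_pos":[16.9,3.1,-1],"turn":0,"jaw":1},
  {"delta_pos":[16.9,3.1,-0.6],"turn":0,"jaw":1},
  {"delta_pos":[16.9,3.1,-0.4],"turn":0,"jaw":1},
  {"delta_pos":[16.9,3.1,-0.4],"turn":0,"jaw":1},
])

```text
clock: 7.1
tool_pos: [0.596, -0.2892, 0.1061]
eef_rot: [0.984, -0.175, -0.002, -0.001]
contact_force: [-0.2, 0.7, -0.1]
opening: 0.129
```

```bash
python3 -c "
from h import *
st();goal((.596,-.290,.093))
im=snap('side','side6.png')
snap('top','top6.png')
cv2.imwrite('pics/s6z.png',up(im,205,160,285,245,7))"
```

```text
t 7.1 q [ 0.286  0.927  0.187  1.557 -0.238  0.684  0.233] p [ 0.596  -0.2892  0.1061] F [-0.24  0.74 -0.14] M [-0.066  0.124  0.024] op 0.129
yaw -0.3528 delta cm [0.031 0.075 1.306]
```

View pics/s6z.png

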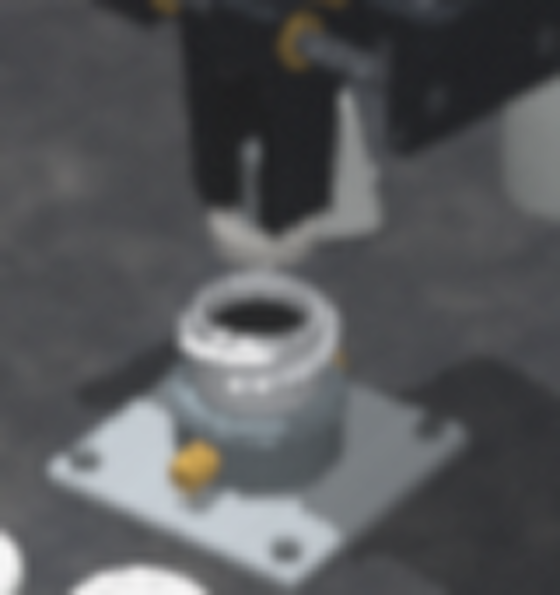

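View pics/top6.png

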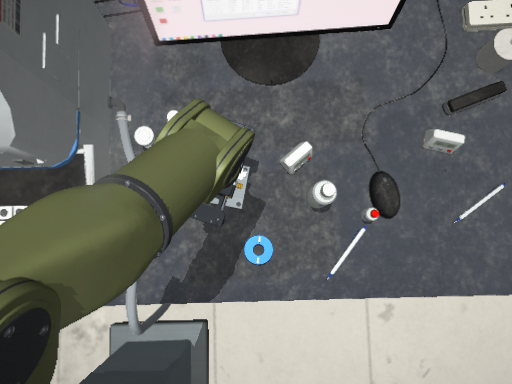

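```bash
python3 - <<'E'
from h import *
im=cv2.imread('pics/side6.png');f=7;x0,y0=205,160
U=up(im,x0,y0,285,245,f)
s=np.array([.596,-.2892])
def draw(q,col):
    for u,v in q: cv2.circle(U,(int((u-x0+.5)*f),int((v-y0+.5)*f)),1,col,-1)
zb=.1061-.0228
draw(circ('side',(*s,zb),.016),(0,0,255));draw(circ('side',(*s,zb+.009),.016),(0,0,255));draw(circ('side',(*s,zb+.033),.006),(0,255,255))
draw(circ('side',(*s,.06),.017),(0,255,0));draw(circ('side',(*s,.06),.020),(0,255,0));draw(circ('side',(*s,.034),.0285),(255,255,0))
cv2.imwrite('pics/s6o.png',U)
E
```

```text
(no output)
```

View pics/s6o.png

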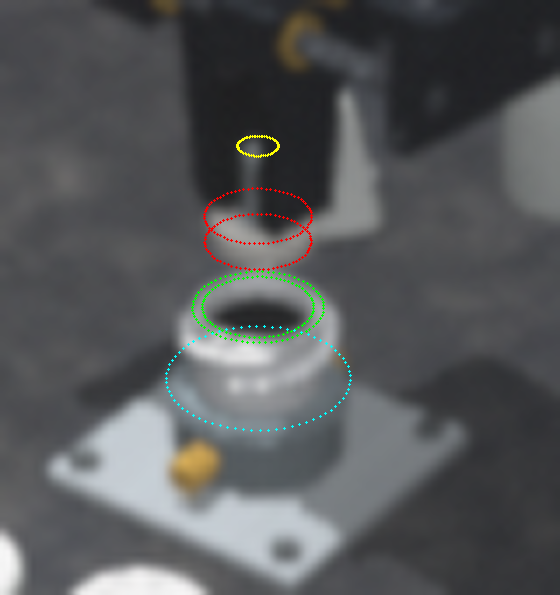

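Emit:
send_rows([
  {"delta_pos":[0,0,1],"turn":0,"jaw":1},
  {"delta_pos":[0,0,2.1],"turn":0,"jaw":1},
  {"delta_pos":[0,0,2.1],"turn":0,"jaw":1},
  {"delta_pos":[0,0,2.1],"turn":0,"jaw":1},
])

```text
clock: 7.53
tool_pos: [0.5969, -0.2897, 0.0845]
eef_rot: [0.984, -0.175, -0.001, -0.0]
contact_force: [0.1, -0.2, -0.6]
opening: 0.131
```

```bash
python3 - <<'E'
from h import *
st();goal((.596,-.2895,.078))
im=snap('side','side7.png');f=8;x0,y0=215,165
U=up(im,x0,y0,280,225,f)
s=r.get_state()['tool_pos']
def draw(q,col):
    for u,v in q: cv2.circle(U,(int((u-x0+.5)*f),int((v-y0+.5)*f)),1,col,-1)
draw(circ('side',(.596,-.2892,.06),.017,30),(0,255,0))
cv2.imwrite('pics/s7o.png',U)
E
```

```text
t 7.53 q [ 0.29   0.957  0.178  1.562 -0.244  0.648  0.237] p [ 0.5969 -0.2897  0.0845] F [ 0.13 -0.21 -0.55] M [-0.079  0.137 -0.004] op 0.131
yaw -0.3527 delta cm [-0.093  0.012  0.654]
```

View pics/s7o.png

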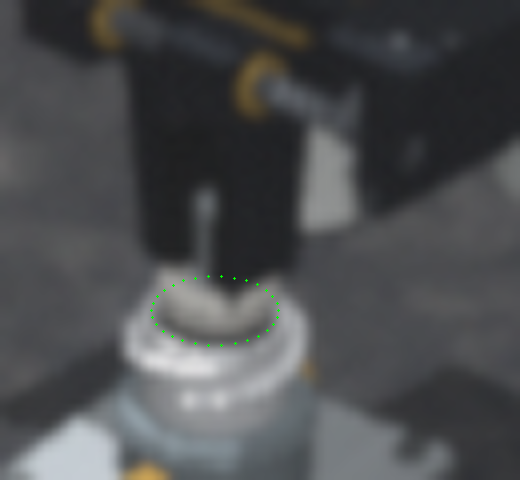

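Emit:
send_rows([
  {"delta_pos":[-0.06,0,0.1],"turn":0,"jaw":1},
  {"delta_pos":[-0.06,0,0.2],"turn":0,"jaw":1},
  {"delta_pos":[-0.06,0,0.25],"turn":0,"jaw":1},
  {"delta_pos":[-0.06,0,0.25],"turn":0,"jaw":1},
])

```text
clock: 7.92
tool_pos: [0.5974, -0.2902, 0.0834]
eef_rot: [0.984, -0.175, 0.0, -0.0]
contact_force: [-0.9, -0.1, -0.1]
opening: 0.129
```

```bash
python3 -c "
from h import *
st();goal((.596,-.2895,.078))"
```

```text
t 7.92 q [ 0.291  0.959  0.178  1.563 -0.244  0.642  0.238] p [ 0.5974 -0.2902  0.0834] F [-0.87 -0.07 -0.07] M [-0.04   0.05  -0.004] op 0.129
yaw -0.3528 delta cm [-0.159 -0.016  0.539]
```

Emit:
send_rows([
  {"delta_pos":[0,0,0],"turn":0,"jaw":1},
  {"delta_pos":[0,0,0],"turn":0,"jaw":1},
])

```text
clock: 8.08
tool_pos: [0.5975, -0.2902, 0.0834]
eef_rot: [0.984, -0.175, 0.0, -0.0]
contact_force: [0.9, -0.2, -0.2]
opening: 0.126
```

```bash
python3 -c "
from h import *
st()"
```

```text
t 8.08 q [ 0.291  0.959  0.178  1.563 -0.244  0.642  0.238] p [ 0.5975 -0.2902  0.0834] F [ 0.86 -0.21 -0.19] M [-0.078  0.085 -0.071] op 0.126
```

Emit:
send_rows([
  {"delta_pos":[-0.1,0,0.1],"turn":0,"jaw":1},
  {"delta_pos":[-0.1,0,0.1],"turn":0,"jaw":1},
  {"delta_pos":[-0.1,0,0.1],"turn":0,"jaw":1},
  {"delta_pos":[-0.1,0,0.1],"turn":0,"jaw":1},
])

```text
clock: 8.42
tool_pos: [0.5964, -0.2898, 0.0823]
eef_rot: [0.984, -0.175, -0.0, -0.0]
contact_force: [-0.0, 0.6, -1.0]
opening: 0.127
```

```bash
python3 -c "
from h import *
st()"
```

```text
t 8.42 q [ 0.291  0.959  0.177  1.566 -0.245  0.638  0.239] p [ 0.5964 -0.2898  0.0823] F [-0.02  0.6  -0.95] M [-0.058  0.084 -0.044] op 0.127
```

Emit:
send_rows([
  {"delta_pos":[-0.03,0,0.05],"turn":0,"jaw":1},
  {"delta_pos":[-0.03,0,0.1],"turn":0,"jaw":1},
  {"delta_pos":[-0.03,0,0.1],"turn":0,"jaw":1},
])

```text
clock: 8.67
tool_pos: [0.5962, -0.2897, 0.0812]
eef_rot: [0.984, -0.175, -0.0, -0.0]
contact_force: [1.1, -0.5, -0.1]
opening: 0.128
```

```bash
python3 -c "
from h import *
st()
im=snap('side','side8.png');cv2.imwrite('pics/s8.png',up(im,215,165,280,225,8))"
```

```text
t 8.67 q [ 0.292  0.96   0.176  1.568 -0.245  0.636  0.239] p [ 0.5962 -0.2897  0.0812] F [ 1.07 -0.48 -0.15] M [-0.09   0.079  0.002] op 0.128
```

View pics/s8.png

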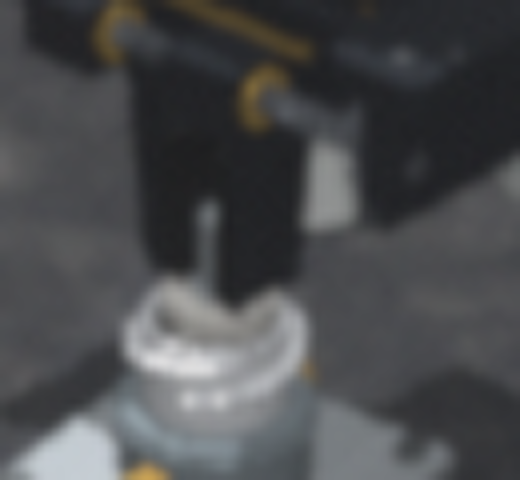

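Emit:
send_rows([
  {"delta_pos":[0,0,0.05],"turn":0,"jaw":1},
  {"delta_pos":[0,0,0.1],"turn":0,"jaw":1},
  {"delta_pos":[0,0,0.1],"turn":0,"jaw":1},
])

```text
clock: 8.97
tool_pos: [0.5964, -0.2895, 0.0803]
eef_rot: [0.984, -0.175, 0.0, -0.0]
contact_force: [0.8, 1.2, -0.6]
opening: 0.127
```

Emit:
send_rows([
  {"delta_pos":[0,0,0.05],"turn":0,"jaw":1},
  {"delta_pos":[0,0,0.1],"turn":0,"jaw":1},
  {"delta_pos":[0,0,0.1],"turn":0,"jaw":1},
])

```text
clock: 9.22
tool_pos: [0.5964, -0.2895, 0.0792]
eef_rot: [0.985, -0.175, 0.0, -0.0]
contact_force: [1.4, 0.4, 0.1]
opening: 0.134
```

```bash
python3 -c "
from h import *
st()
im=snap('side','side9.png');cv2.imwrite('pics/s9.png',up(im,215,165,280,225,8))"
```

```text
t 9.22 q [ 0.292  0.963  0.175  1.568 -0.245  0.632  0.24 ] p [ 0.5964 -0.2895  0.0792] F [1.41 0.4  0.07] M [ 0.078 -0.053 -0.001] op 0.134
```

View pics/s9.png

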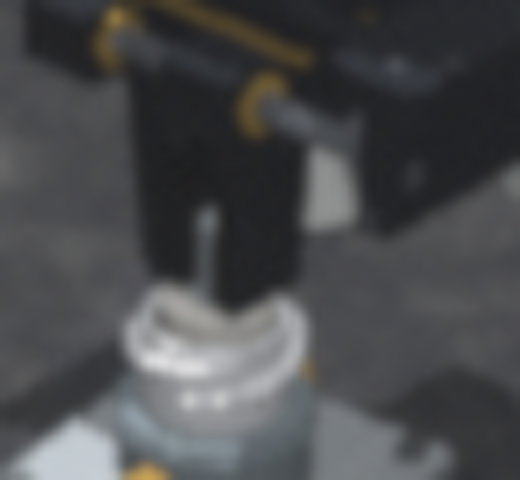

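Emit:
send_rows([
  {"delta_pos":[0,0,0.05],"turn":0,"jaw":1},
  {"delta_pos":[0,0,0.1],"turn":0,"jaw":1},
  {"delta_pos":[0,0,0.1],"turn":0,"jaw":1},
])

```text
clock: 9.52
tool_pos: [0.5964, -0.2895, 0.0783]
eef_rot: [0.985, -0.175, 0.0, -0.0]
contact_force: [1.6, 0.3, -0.2]
opening: 0.133
```

```bash
python3 -c "
from h import *
st()
"
```

```text
t 9.52 q [ 0.292  0.964  0.175  1.568 -0.246  0.63   0.24 ] p [ 0.5964 -0.2895  0.0783] F [ 1.64  0.31 -0.23] M [ 0.137 -0.11   0.052] op 0.133
```

Emit:
send_rows([
  {"delta_pos":[0,0,0.05],"turn":0,"jaw":1},
  {"delta_pos":[0,0,0.05],"turn":0,"jaw":1},
  {"delta_pos":[0,0,0.05],"turn":0,"jaw":0.75},
  {"delta_pos":[0,0,0.05],"turn":0,"jaw":0.7},
  {"delta_pos":[0,0,0.05],"turn":0,"jaw":0.7},
  {"delta_pos":[0,0,0.05],"turn":0,"jaw":0.7},
])

```text
clock: 10.02
tool_pos: [0.5958, -0.2901, 0.0778]
eef_rot: [0.984, -0.176, -0.0, 0.0]
contact_force: [-0.4, -0.4, 0.2]
opening: 0.299
```

```bash
python3 -c "
from h import *
st()
im=snap('side','side10.png');cv2.imwrite('pics/s10.png',up(im,215,165,280,225,8))"
```

```text
t 10.02 q [ 0.293  0.965  0.176  1.569 -0.245  0.63   0.24 ] p [ 0.5958 -0.2901  0.0778] F [-0.39 -0.43  0.23] M [-0.072  0.072  0.004] op 0.299
```

View pics/s10.png

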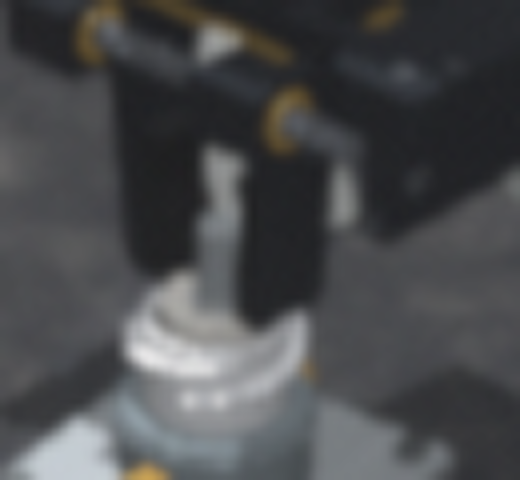

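Emit:
send_rows([
  {"delta_pos":[0,0,-1.5],"turn":0,"jaw":0.6},
  {"delta_pos":[0,0,-4],"turn":0,"jaw":0.3},
  {"delta_pos":[-4,-0.5,-6],"turn":0,"jaw":0},
  {"delta_pos":[-8,2,-6],"turn":0,"jaw":0},
  {"delta_pos":[-12,2.5,-6],"turn":0,"jaw":0},
  {"delta_pos":[-14,2.5,-6],"turn":0,"jaw":0},
  {"delta_pos":[-14,2.5,-6],"turn":0,"jaw":0},
])

```text
clock: 10.65
tool_pos: [0.4485, -0.2636, 0.138]
eef_rot: [0.984, -0.177, -0.004, -0.001]
contact_force: [-0.4, 0.9, 0.4]
opening: 0.808
```

```bash
python3 -c "
from h import *
st();goal((.451,-.360,.08),1.4)
im=snap('side','side11.png');t=snap('top','top11.png');cv2.imwrite('pics/s11.png',np.hstack([up(im,215,175,275,235,6),up(t,195,155,250,215,6)]))
cv2.imwrite('pics/t11.png',up(t,170,150,290,280,5))"
```

```text
t 10.65 q [ 0.351  0.74   0.151  1.982 -0.236  0.445  0.321] p [ 0.4485 -0.2636  0.138 ] F [-0.42  0.87  0.4 ] M [-0.086  0.045 -0.013] op 0.808
yaw -0.3568 delta cm [3.655 8.95  5.767] turn deg 79.34
```

View pics/s11.png

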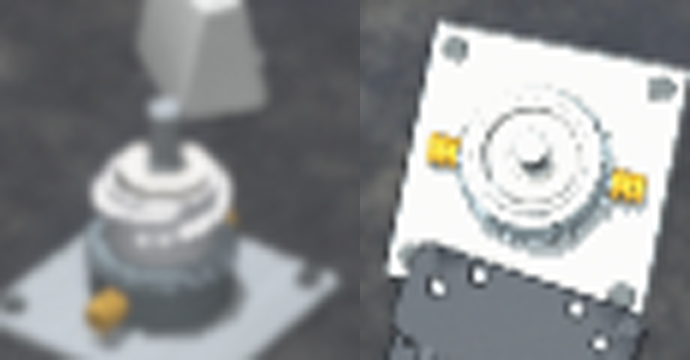

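View pics/top11.png

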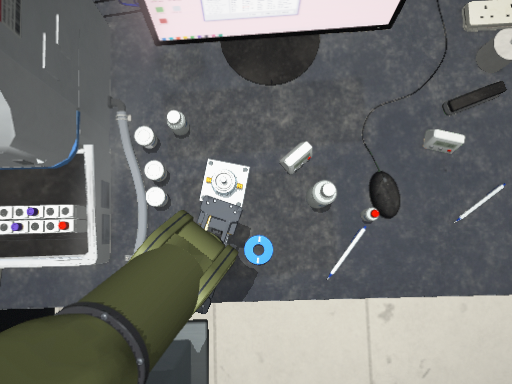

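```bash
python3 - <<'E'
from h import *
P=[]
print(tri(('side',241.7,191.7),('top',223.4,179.6)))
for fn in('side0.png','side6.png','side11.png'):
    a=cv2.imread('pics/'+fn)[196:226,224:262]
    U=cv2.resize(a,None,fx=10,fy=10,interpolation=cv2.INTER_CUBIC)
    P.append(U)
a=cv2.imread('pics/side11.png')[196:226,224:262]
c=np.array([.597,-.2893]);cam=np.array([.3137,.3431,.508])
# unwrapped cylinder map averaged over images
th=np.linspace(-0.3,3.4,370);z=np.linspace(.035,.062,135)
T,Z=np.meshgrid(th,z)
pts=np.c_[(c[0]+.0235*np.cos(T)).ravel(),(c[1]+.0235*np.sin(T)).ravel(),Z.ravel()]
q=proj('side',pts).astype(np.float32)+np.float32([0.7,0])
rows=[]
for fn in('side0.png','side6.png','side11.png'):
    im=cv2.imread('pics/'+fn)
    m=cv2.remap(im,q[:,0].reshape(T.shape),q[:,1].reshape(T.shape),cv2.INTER_CUBIC)[::-1,::-1]
    rows.append(cv2.resize(m,(780,180)))
for m in rows:
    for k in range(0,4):  # ticks at th=0,1,2,3
        x=int((3.4-k)/3.7*780);cv2.line(m,(x,0),(x,8),(0,0,255),1)
cv2.imwrite('pics/unw.png',np.vstack(rows))
cv2.imwrite('pics/raw3.png',cv2.resize(np.hstack(P[:2]),(780,308)))
E
```

```text
[ 0.59551402 -0.29122793  0.08785921]
```

View pics/unw.png

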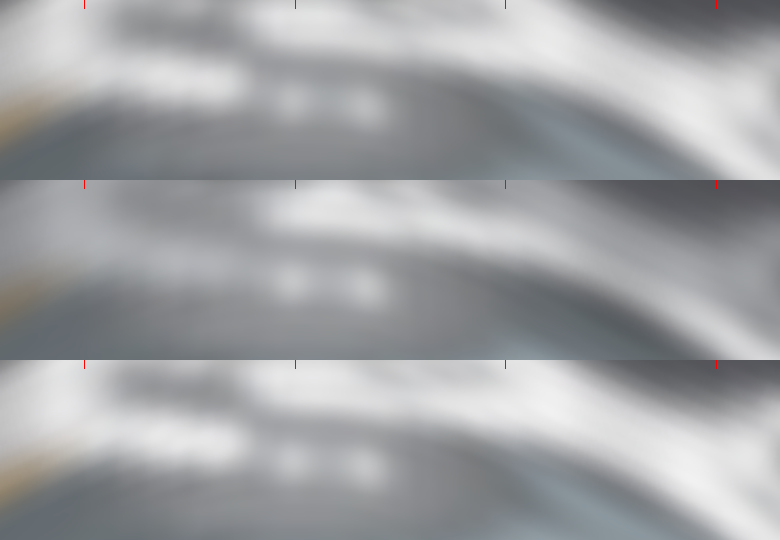

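View pics/raw3.png

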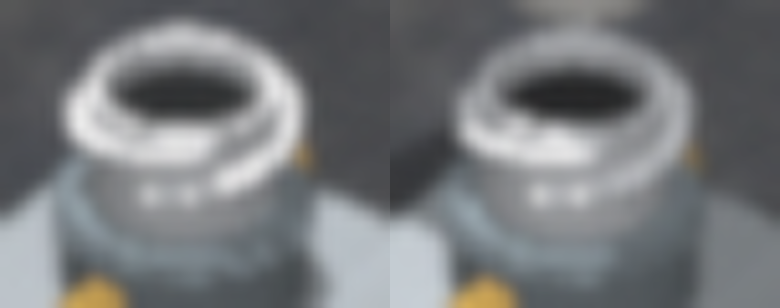

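Emit:
send_rows([
  {"delta_pos":[1.5,4,2],"turn":0,"jaw":0},
  {"delta_pos":[3,8,4],"turn":0,"jaw":0},
  {"delta_pos":[3,9,6],"turn":0,"jaw":0},
  {"delta_pos":[3,9,6],"turn":0,"jaw":0},
  {"delta_pos":[3,9,6],"turn":0,"jaw":0},
  {"delta_pos":[3,9,6],"turn":0,"jaw":0},
])

```text
clock: 11.25
tool_pos: [0.4548, -0.3588, 0.0778]
eef_rot: [0.985, -0.175, 0.001, -0.0]
contact_force: [0.4, 0.6, -0.2]
opening: 1.002
```

```bash
python3 - <<'E'
from h import *
st();goal((.450,-.3595,.05))
im=snap('side','side12.png');t=snap('top','top12.png')
cv2.imwrite('pics/s12.png',np.hstack([up(im,270,150,350,250,5),up(t,205,195,285,295,5)]))
E
```

```text
t 11.25 q [ 0.526  0.885  0.11   1.837 -0.209  0.431  0.435] p [ 0.4548 -0.3588  0.0778] F [ 0.4   0.63 -0.18] M [-0.042  0.054 -0.055] op 1.002
yaw -0.3512 delta cm [-0.429  0.239  2.776]
```

View pics/s12.png

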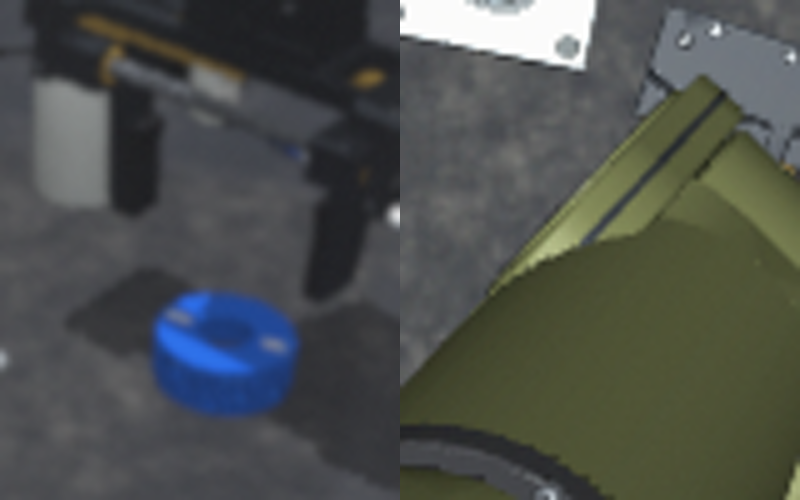

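Emit:
send_rows([
  {"delta_pos":[-0.43,0.1,1.5],"turn":0,"jaw":0},
  {"delta_pos":[-0.43,0.1,3],"turn":0,"jaw":0},
  {"delta_pos":[-0.43,0.1,3.8],"turn":0,"jaw":0},
  {"delta_pos":[-0.43,0.1,3.8],"turn":0,"jaw":0},
  {"delta_pos":[-0.43,0.1,3.8],"turn":0,"jaw":0},
])

```text
clock: 11.77
tool_pos: [0.4495, -0.3585, 0.0402]
eef_rot: [0.985, -0.175, 0.0, -0.0]
contact_force: [-0.2, -0.1, -0.4]
opening: 0.996
```

```bash
python3 - <<'E'
from h import *
st();goal((.450,-.3595,.014))
im=snap('side','side13.png')
cv2.imwrite('pics/s13.png',up(im,270,160,350,250,7))
E
```

```text
t 11.77 q [ 0.541  0.945  0.09   1.855 -0.215  0.351  0.445] p [ 0.4495 -0.3585  0.0402] F [-0.17 -0.06 -0.41] M [-0.035  0.032  0.023] op 0.996
yaw -0.3516 delta cm [0.078 0.083 2.621]
```

View pics/s13.png

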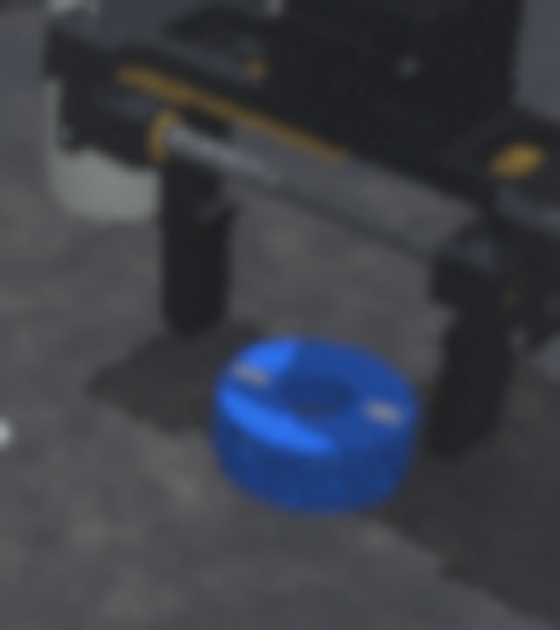

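Emit:
send_rows([
  {"delta_pos":[0.08,0.08,1.3],"turn":0,"jaw":0},
  {"delta_pos":[0.08,0.08,2.4],"turn":0,"jaw":0},
  {"delta_pos":[0.08,0.08,2.6],"turn":0,"jaw":0},
  {"delta_pos":[0.08,0.08,2.6],"turn":0,"jaw":0.1},
  {"delta_pos":[0.08,0.08,2.6],"turn":0,"jaw":0.3},
  {"delta_pos":[0.08,0.08,2.6],"turn":0,"jaw":0.4},
  {"delta_pos":[0.08,0.08,2.6],"turn":0,"jaw":0.4},
  {"delta_pos":[0.08,0.08,2.6],"turn":0,"jaw":0.4},
], force=8)

```text
clock: 12.48
tool_pos: [0.4495, -0.3602, 0.0141]
eef_rot: [0.984, -0.176, 0.0, 0.0]
contact_force: [-0.6, -0.2, -1.4]
opening: 0.718
```

```bash
python3 -c "
from h import *
st()"
```

```text
t 12.48 q [ 0.55   0.99   0.079  1.851 -0.219  0.308  0.449] p [ 0.4495 -0.3602  0.0141] F [-0.56 -0.19 -1.45] M [-0.04   0.071 -0.04 ] op 0.718
```

Emit:
send_rows([
  {"delta_pos":[0,0,0],"turn":0,"jaw":0},
  {"delta_pos":[0,0,0],"turn":0,"jaw":0},
  {"delta_pos":[0,0,0],"turn":-7,"jaw":0},
  {"delta_pos":[0,0,0],"turn":-14,"jaw":0},
  {"delta_pos":[0,0,0],"turn":-21,"jaw":0},
  {"delta_pos":[0,0,0],"turn":-28,"jaw":0},
  {"delta_pos":[0,0,0],"turn":-35,"jaw":0},
  {"delta_pos":[0,0,0],"turn":-42,"jaw":0},
])

```text
clock: 13.15
tool_pos: [0.4493, -0.3602, 0.0139]
eef_rot: [0.981, 0.192, 0.0, 0.0]
contact_force: [-0.6, -0.3, -0.3]
opening: 0.998
```

Emit:
send_rows([
  {"delta_pos":[0,0,0],"turn":-7,"jaw":0},
  {"delta_pos":[0,0,0],"turn":-14,"jaw":0},
  {"delta_pos":[0,0,0],"turn":-21,"jaw":0},
  {"delta_pos":[0,0,0],"turn":-28,"jaw":0},
  {"delta_pos":[0,0,0],"turn":-35,"jaw":0},
  {"delta_pos":[0,0,0],"turn":-42,"jaw":0},
  {"delta_pos":[0,0,0],"turn":-48,"jaw":0},
  {"delta_pos":[0,0,0],"turn":-48,"jaw":0},
])

```text
clock: 13.82
tool_pos: [0.4491, -0.3604, 0.0139]
eef_rot: [0.82, 0.573, 0.0, 0.0]
contact_force: [-1.1, 0.3, 0.4]
opening: 0.998
```

```bash
python3 -c "
from h import *
st();goal((.4495,-.3602,.014))"
```

```text
t 13.82 q [ 0.711  0.989 -0.197  1.842  0.487  0.357  1.361] p [ 0.4491 -0.3604  0.0139] F [-1.07  0.27  0.42] M [ 0.017 -0.014 -0.027] op 0.998
yaw 1.2202 delta cm [ 0.035  0.029 -0.013]
```

Emit:
send_rows([
  {"delta_pos":[0,0,0],"turn":0,"jaw":0.2},
  {"delta_pos":[0,0,0],"turn":0,"jaw":0.35},
  {"delta_pos":[0,0,0],"turn":0,"jaw":0.5},
  {"delta_pos":[0,0,0],"turn":0,"jaw":0.5},
  {"delta_pos":[0,0,0],"turn":0,"jaw":0.5},
  {"delta_pos":[0,0,-2],"turn":0,"jaw":0.5},
  {"delta_pos":[0,0,-6],"turn":0,"jaw":0.5},
  {"delta_pos":[0,0,-10],"turn":0,"jaw":0.5},
], force=20)

```text
clock: 14.48
tool_pos: [0.4482, -0.3592, 0.1137]
eef_rot: [0.82, 0.572, -0.001, -0.002]
contact_force: [1.6, -0.9, 0.6]
opening: 0.703
```

```bash
python3 - <<'E'
from h import *
st();goal((.597,-.2895,.13))
im=snap('side','side14.png')
cv2.imwrite('pics/s14.png',up(im,250,130,350,230,6))
E
```

```text
t 14.48 q [ 0.768  0.828 -0.298  1.823  0.421  0.558  1.417] p [ 0.4482 -0.3592  0.1137] F [ 1.55 -0.87  0.58] M [-0.008 -0.066 -0.003] op 0.703
yaw 1.2181 delta cm [11.683 11.55  -1.668]
```

View pics/s14.png

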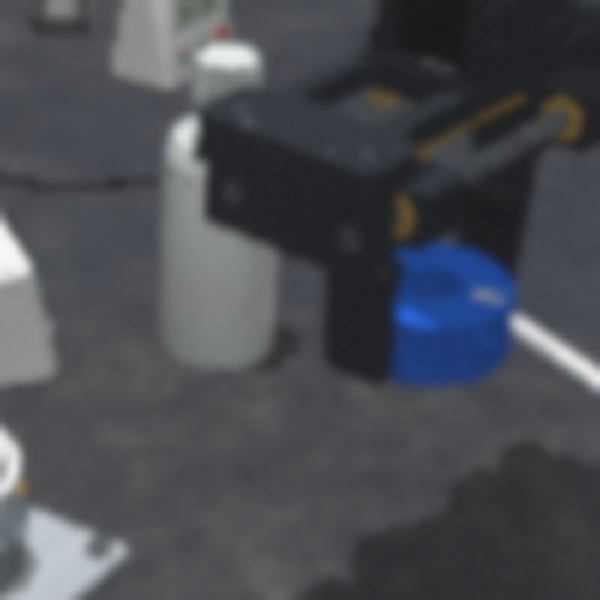

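Emit:
send_rows([
  {"delta_pos":[2.5,2.5,-1.5],"turn":0,"jaw":0.5},
  {"delta_pos":[5,5,-1.5],"turn":0,"jaw":0.5},
  {"delta_pos":[7.5,7.5,-1.5],"turn":0,"jaw":0.5},
  {"delta_pos":[10,9.8,-1.5],"turn":0,"jaw":0.5},
  {"delta_pos":[11.5,11.2,-1.5],"turn":0,"jaw":0.5},
  {"delta_pos":[11.7,11.5,-1.5],"turn":0,"jaw":0.5},
  {"delta_pos":[11.7,11.5,-1.5],"turn":0,"jaw":0.5},
  {"delta_pos":[11.7,11.5,-1.5],"turn":0,"jaw":0.5},
])

```text
clock: 15.2
tool_pos: [0.5961, -0.2911, 0.1282]
eef_rot: [0.821, 0.572, -0.001, -0.0]
contact_force: [-0.1, -0.1, -0.5]
opening: 0.708
```

```bash
python3 - <<'E'
from h import *
st();goal((.597,-.2892,.092))
im=snap('side','side15.png')
f=7;x0,y0=205,140
U=up(im,x0,y0,285,225,f)
s=r.get_state()['tool_pos']
def draw(q,col):
    for u,v in q: cv2.circle(U,(int((u-x0+.5)*f),int((v-y0+.5)*f)),1,col,-1)
draw(circ('side',(*s[:2],s[2]-.0139),.031,60),(0,255,0))
draw(circ('side',(*s[:2],s[2]-.0139+.024),.031,60),(0,255,0))
draw(circ('side',(.597,-.2892,.088),.006,20),(0,0,255))
draw(circ('side',(.597,-.2892,.06),.02,20),(0,0,255))
cv2.imwrite('pics/s15.png',U)
E
```

```text
t 15.2 q [ 0.544  0.898 -0.308  1.531  0.351  0.769  1.307] p [ 0.5961 -0.2911  0.1282] F [-0.1  -0.08 -0.47] M [-0.072  0.041  0.013] op 0.708
yaw 1.217 delta cm [0.219 0.029 3.62 ]
```

View pics/s15.png

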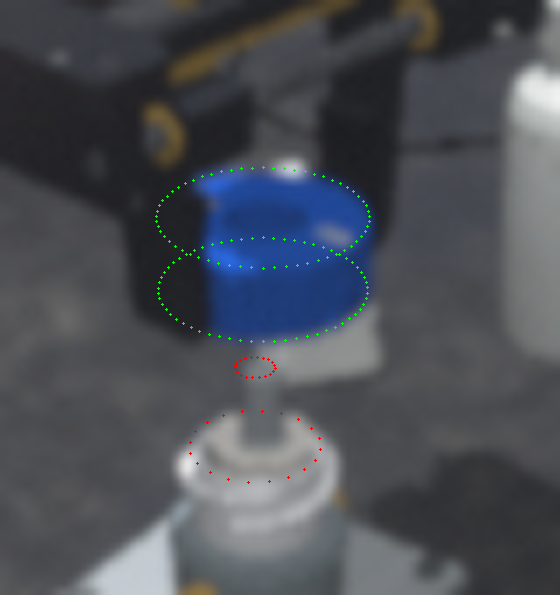

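```bash
python3 - <<'E'
from h import *
im=cv2.imread('pics/side15.png')
cv2.imwrite('pics/s15b.png',up(im,226,184,262,220,16))
for fn in('side15.png','side11.png'):
    g=cv2.cvtColor(cv2.imread('pics/'+fn),cv2.COLOR_BGR2GRAY)
    for v in(194,196,198,200): print(fn,v,g[v,234:252])
    for v in(206,208,210,212):print(fn,v,g[v,226:260])
for c in((.597,-.2892),(.596,-.2905)):print(proj('side',[(*c,z) for z in(.088,.07,.064,.06)]).round(1).tolist(), circ('side',(*c,.058),.0245)[:,0].min(),circ('side',(*c,.058),.0245)[:,0].max())
E
```

```text
side15.png 194 [ 80  83  83  81  81  86 103 114 117 114 109 109 116 115 111 108 103  96]
side15.png 196 [ 81  81  80  79  79  81  92 100 102 101  92  82  79  79  80  78  78  75]
side15.png 198 [ 83  83  88  96  97  94  95 100 102 100  94  92  95  93  85  79  76  74]
side15.png 200 [103 121 145 161 152 127 104 102 102 101 102 123 150 156 136 108  87  78]
side15.png 206 [ 84  84  86 105 165 222 213 167 144 126 128 136 142 151 153 150 149 150
 153 149 146 141 141 148 154 162 161 121  85  77  76  76  76  76]
side15.png 208 [ 80  83  83  89 124 168 173 157 149 150 156 156 154 158 161 165 166 161
 156 153 151 154 148 140 149 170 164 115  85  80  78  76  75  76]
side15.png 210 [ 78  79  79  81  93 117 139 153 157 158 161 172 174 176 178 181 180 174
 164 151 144 143 146 157 171 170 140 106  86  79  76  75  70  66]
side15.png 212 [ 77  79  85 107 135 145 131 122 126 135 141 151 153 156 156 158 156 153
 153 157 165 173 178 167 146 125 109 101  86  75  70  66  58  55]
side11.png 194 [ 83  85  85  84  86 104 138 161 164 155 137 119 119 118 114 110 105  98]
side11.png 196 [ 84  84  83  82  83  88
[... 348 characters left out ...]
 220 159  96  81  79  79  79  79]
side11.png 208 [ 83  84  87  98 157 225 234 220 202 200 206 199 192 199 206 207 205 202
 193 184 183 190 175 156 170 216 220 149  92  83  81  80  78  78]
side11.png 210 [ 82  81  83  85 103 141 180 210 218 219 214 215 218 223 227 229 226 222
 197 165 150 152 169 193 215 220 179 131  95  83  80  78  78  77]
side11.png 212 [ 80  82  88 109 137 147 133 125 132 145 154 166 171 172 172 174 171 166
 167 189 211 222 229 218 177 143 120 110  93  84  81  81  82  80]
[[240.9, 192.0], [241.0, 199.2], [241.0, 201.6], [241.0, 203.2]] 229.51773869745574 252.40948920314702
[[241.6, 191.8], [241.6, 199.0], [241.6, 201.4], [241.6, 203.0]] 230.2015586229167 253.07288693288686
```

View pics/s15b.png

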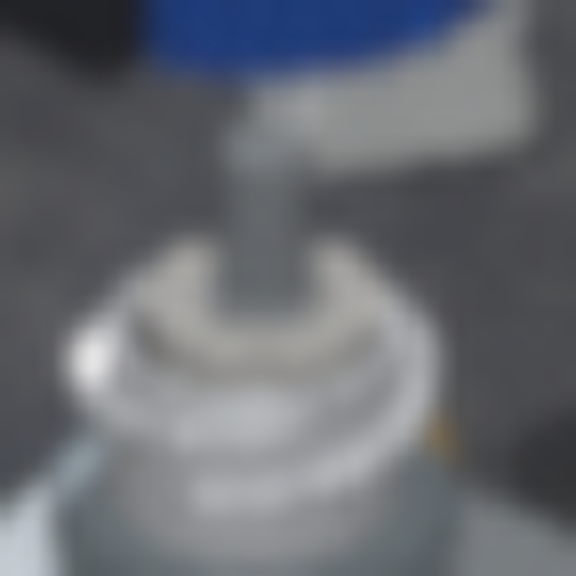

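Emit:
send_rows([
  {"delta_pos":[0.18,0.02,1],"turn":0,"jaw":0.5},
  {"delta_pos":[0.18,0.02,2.2],"turn":0,"jaw":0.5},
  {"delta_pos":[0.18,0.02,3.4],"turn":0,"jaw":0.5},
  {"delta_pos":[0.18,0.02,4.2],"turn":0,"jaw":0.5},
  {"delta_pos":[0.18,0.02,4.5],"turn":0,"jaw":0.5},
  {"delta_pos":[0.18,0.02,4.5],"turn":0,"jaw":0.5},
  {"delta_pos":[0.18,0.02,4.5],"turn":0,"jaw":0.5},
])

```text
clock: 15.83
tool_pos: [0.5984, -0.2884, 0.0835]
eef_rot: [0.82, 0.572, -0.0, -0.0]
contact_force: [0.4, -0.4, -1.0]
opening: 0.705
```

```bash
python3 - <<'E'
from h import *
st();goal((.597,-.2892,.0625))
im=snap('side','side16.png')
cv2.imwrite('pics/s16.png',up(im,205,150,285,230,7))
E
```

```text
t 15.83 q [ 0.529  0.959 -0.288  1.547  0.373  0.691  1.285] p [ 0.5984 -0.2884  0.0835] F [ 0.38 -0.36 -1.03] M [-0.02  -0.02  -0.001] op 0.705
yaw 1.218 delta cm [-0.126 -0.107  2.104]
```

View pics/s16.png

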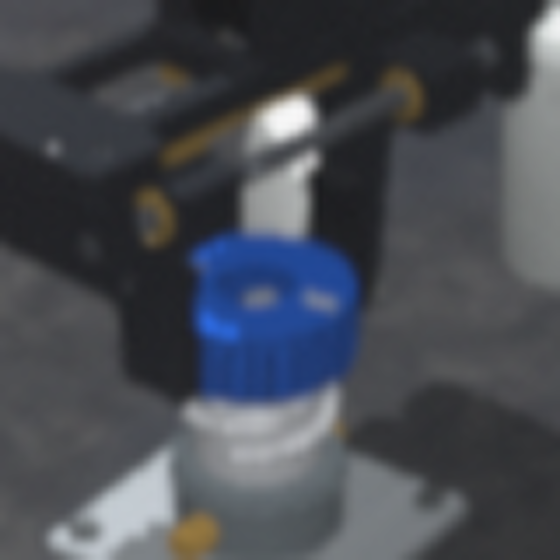

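Emit:
send_rows([
  {"delta_pos":[-0.12,-0.1,0.4],"turn":0,"jaw":0.5},
  {"delta_pos":[-0.12,-0.1,0.8],"turn":0,"jaw":0.5},
  {"delta_pos":[-0.12,-0.1,1.1],"turn":0,"jaw":0.5},
  {"delta_pos":[-0.12,-0.1,1.3],"turn":0,"jaw":0.5},
  {"delta_pos":[-0.12,-0.1,1.3],"turn":0,"jaw":0.5},
  {"delta_pos":[-0.12,-0.1,1.3],"turn":0,"jaw":0.5},
])

```text
clock: 16.38
tool_pos: [0.597, -0.2891, 0.0706]
eef_rot: [0.82, 0.572, -0.0, -0.0]
contact_force: [0.1, -0.0, -0.8]
opening: 0.709
```

```bash
python3 - <<'E'
from h import *
st();goal((.597,-.2892,.0625))
E
```

```text
t 16.38 q [ 0.528  0.976 -0.281  1.553  0.38   0.667  1.281] p [ 0.597  -0.2891  0.0706] F [ 0.13 -0.03 -0.81] M [0.018 0.001 0.017] op 0.709
yaw 1.2181 delta cm [-0.011  0.001  0.814]
```

Exactly on position, no contact. Down in small steps.

Emit:
send_rows([
  {"delta_pos":[0,0,0.1],"turn":0,"jaw":0.5},
  {"delta_pos":[0,0,0.2],"turn":0,"jaw":0.5},
  {"delta_pos":[0,0,0.3],"turn":0,"jaw":0.5},
  {"delta_pos":[0,0,0.3],"turn":0,"jaw":0.5},
])

```text
clock: 16.72
tool_pos: [0.597, -0.2892, 0.0677]
eef_rot: [0.82, 0.572, -0.0, -0.0]
contact_force: [-0.1, 0.5, -1.3]
opening: 0.704
```

Emit:
send_rows([
  {"delta_pos":[0,0,0.1],"turn":0,"jaw":0.5},
  {"delta_pos":[0,0,0.2],"turn":0,"jaw":0.5},
  {"delta_pos":[0,0,0.3],"turn":0,"jaw":0.5},
  {"delta_pos":[0,0,0.3],"turn":0,"jaw":0.5},
])

```text
clock: 17.05
tool_pos: [0.597, -0.2891, 0.0646]
eef_rot: [0.82, 0.572, -0.0, -0.0]
contact_force: [0.5, 0.5, -0.5]
opening: 0.706
```

```bash
python3 - <<'E'
from h import *
st();goal((.597,-.2892,.0605))
E
```

```text
t 17.05 q [ 0.526  0.984 -0.278  1.555  0.383  0.657  1.278] p [ 0.597  -0.2891  0.0646] F [ 0.48  0.54 -0.47] M [ 0.045  0.009 -0.014] op 0.706
yaw 1.2181 delta cm [-0.004  0.006  0.405]
```

Emit:
send_rows([
  {"delta_pos":[0,0,0.1],"turn":0,"jaw":0.5},
  {"delta_pos":[0,0,0.2],"turn":0,"jaw":0.5},
  {"delta_pos":[0,0,0.3],"turn":0,"jaw":0.5},
  {"delta_pos":[0,0,0.3],"turn":0,"jaw":0.5},
])

```text
clock: 17.38
tool_pos: [0.597, -0.2891, 0.0616]
eef_rot: [0.82, 0.572, -0.0, -0.0]
contact_force: [-1.1, -0.7, -0.9]
opening: 0.709
```

Emit:
send_rows([
  {"delta_pos":[0,0,0.05],"turn":0,"jaw":0.5},
  {"delta_pos":[0,0,0.1],"turn":0,"jaw":0.5},
  {"delta_pos":[0,0,0.1],"turn":0,"jaw":0.5},
])

```text
clock: 17.63
tool_pos: [0.5971, -0.2892, 0.0607]
eef_rot: [0.82, 0.572, 0.0, -0.0]
contact_force: [0.0, -0.1, -0.6]
opening: 0.707
```

```bash
python3 - <<'E'
from h import *
st();goal((.597,-.2892,.0605))
im=snap('side','side17.png')
cv2.imwrite('pics/s17.png',up(im,205,150,285,230,7))
E
```

```text
t 17.63 q [ 0.525  0.99  -0.276  1.555  0.385  0.651  1.277] p [ 0.5971 -0.2892  0.0607] F [ 0.   -0.14 -0.65] M [-0.023  0.032 -0.057] op 0.707
yaw 1.2181 delta cm [-0.006 -0.006  0.023]
```

View pics/s17.png

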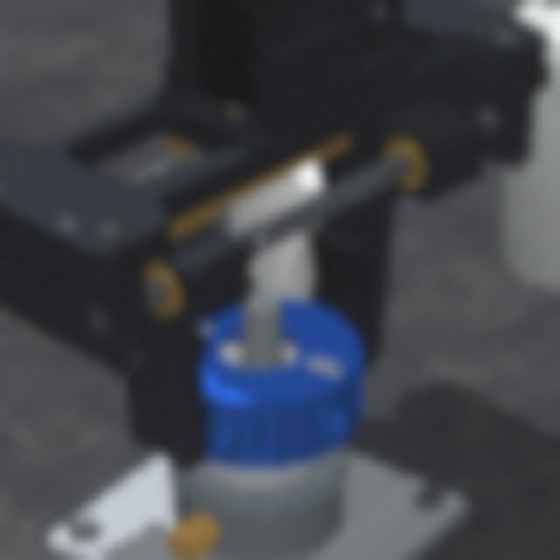

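Emit:
send_rows([
  {"delta_pos":[0,0,0.05],"turn":0,"jaw":0.5},
  {"delta_pos":[0,0,0.05],"turn":0,"jaw":0.5},
  {"delta_pos":[0,0,0.05],"turn":0,"jaw":0.5},
])

```text
clock: 17.93
tool_pos: [0.5972, -0.2893, 0.0605]
eef_rot: [0.82, 0.572, 0.0, 0.0]
contact_force: [0.3, -0.9, 0.6]
opening: 0.704
```

Emit:
send_rows([
  {"delta_pos":[0,0,0.05],"turn":0,"jaw":0.5},
  {"delta_pos":[0,0,0.05],"turn":0,"jaw":0.5},
  {"delta_pos":[0,0,0.05],"turn":0,"jaw":0.5},
])

```text
clock: 18.18
tool_pos: [0.5972, -0.2892, 0.0603]
eef_rot: [0.82, 0.572, 0.0, 0.0]
contact_force: [-0.9, 0.4, 5.0]
opening: 0.706
```

```bash
python3 - <<'E'
from h import *
st()
E
```

```text
t 18.18 q [ 0.525  0.99  -0.276  1.555  0.386  0.65   1.276] p [ 0.5972 -0.2892  0.0603] F [-0.87  0.42  5.01] M [ 0.057  0.265 -0.018] op 0.706
```

Emit:
send_rows([
  {"delta_pos":[0,0,0.02],"turn":5,"jaw":0.5},
  {"delta_pos":[0,0,0.05],"turn":10,"jaw":0.5},
  {"delta_pos":[0,0,0.08],"turn":15,"jaw":0.5},
  {"delta_pos":[0,0,0.1],"turn":20,"jaw":0.5},
  {"delta_pos":[0,0,0.1],"turn":20,"jaw":0.5},
])

```text
clock: 18.6
tool_pos: [0.5976, -0.2892, 0.0592]
eef_rot: [0.908, 0.42, 0.0, 0.0]
contact_force: [-0.0, 1.5, 4.1]
opening: 0.704
```

```bash
python3 - <<'E'
from h import *
st();goal((.597,-.2892,.058))
E
```

```text
t 18.6 q [ 0.478  0.985 -0.186  1.558  0.268  0.623  1.022] p [ 0.5976 -0.2892  0.0592] F [-0.05  1.5   4.06] M [ 0.157  0.133 -0.087] op 0.704
yaw 0.8669 delta cm [-0.039 -0.042  0.123]
```

Emit:
send_rows([
  {"delta_pos":[-0.02,-0.02,0.02],"turn":5,"jaw":0.5},
  {"delta_pos":[-0.02,-0.02,0.05],"turn":10,"jaw":0.5},
  {"delta_pos":[-0.02,-0.02,0.08],"turn":15,"jaw":0.5},
  {"delta_pos":[-0.02,-0.02,0.1],"turn":20,"jaw":0.5},
  {"delta_pos":[-0.02,-0.02,0.1],"turn":20,"jaw":0.5},
])

```text
clock: 19.02
tool_pos: [0.5973, -0.2892, 0.0581]
eef_rot: [0.966, 0.257, 0.0, 0.0]
contact_force: [0.9, -0.2, 5.1]
opening: 0.704
```

```bash
python3 - <<'E'
from h import *
st();goal((.597,-.2892,.058))
im=snap('side','side18.png')
cv2.imwrite('pics/s18.png',up(im,205,150,285,230,7))
E
```

```text
t 19.02 q [ 0.433  0.983 -0.099  1.562  0.145  0.603  0.778] p [ 0.5973 -0.2892  0.0581] F [ 0.93 -0.23  5.05] M [ 0.113  0.04  -0.059] op 0.704
yaw 0.5201 delta cm [-0.028 -0.013  0.013]
```

View pics/s18.png

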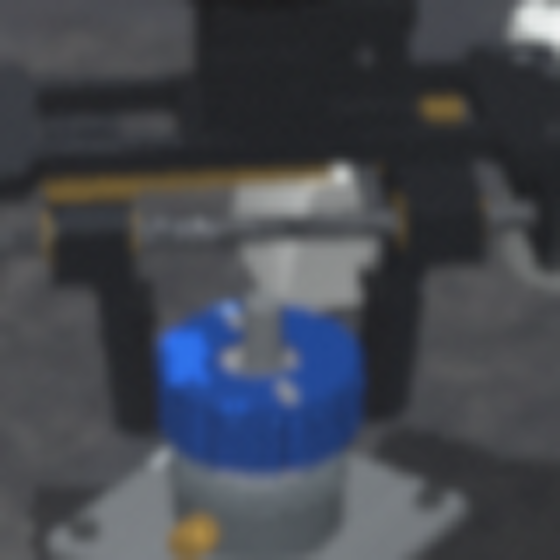

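```bash
python3 - <<'E'
from h import *
a=atz('side',237.7,194.6,.068);b=atz('side',245.7,205.3,.068);d=a-b;print(a,b,np.arctan2(d[1],d[0]),np.linalg.norm(d))
E
```

```text
[ 0.61249352 -0.30647285  0.068     ] [ 0.57965066 -0.27452405  0.068     ] -0.7716002442057799 0.04581898016772734
```

Emit:
send_rows([
  {"delta_pos":[-0.01,0,0],"turn":5,"jaw":0.5},
  {"delta_pos":[-0.01,0,0],"turn":10,"jaw":0.5},
  {"delta_pos":[-0.01,0,0],"turn":15,"jaw":0.5},
  {"delta_pos":[-0.01,0,0],"turn":20,"jaw":0.5},
  {"delta_pos":[-0.01,0,0],"turn":20,"jaw":0.5},
])

```text
clock: 19.48
tool_pos: [0.5968, -0.2891, 0.0576]
eef_rot: [0.996, 0.086, -0.0, -0.0]
contact_force: [-0.2, -0.1, 2.3]
opening: 0.71
```

```bash
python3 - <<'E'
from h import *
st();goal((.597,-.2892,.058))
E
```

```text
t 19.48 q [ 0.388  0.984 -0.012  1.565  0.019  0.593  0.538] p [ 0.5968 -0.2891  0.0576] F [-0.16 -0.11  2.31] M [ 0.056  0.021 -0.024] op 0.71
yaw 0.1724 delta cm [ 0.018  0.014 -0.039]
```

Emit:
send_rows([
  {"delta_pos":[0,0,0],"turn":5,"jaw":0.5},
  {"delta_pos":[0,0,0],"turn":10,"jaw":0.5},
  {"delta_pos":[0,0,0],"turn":15,"jaw":0.5},
  {"delta_pos":[0,0,0],"turn":15,"jaw":0.5},
])

```text
clock: 19.82
tool_pos: [0.5968, -0.2892, 0.0576]
eef_rot: [0.999, -0.044, -0.0, 0.0]
contact_force: [1.4, 0.6, 2.6]
opening: 0.707
```

```bash
python3 - <<'E'
from h import *
st();goal((.597,-.2892,.058))
E
```

```text
t 19.82 q [ 0.355  0.986  0.052  1.567 -0.078  0.591  0.36 ] p [ 0.5968 -0.2892  0.0576] F [1.37 0.56 2.57] M [ 0.019  0.01  -0.055] op 0.707
yaw -0.0883 delta cm [ 0.025 -0.001 -0.036]
```

Emit:
send_rows([
  {"delta_pos":[0,0,0.0],"turn":3,"jaw":0.5},
  {"delta_pos":[0,0,0.0],"turn":6,"jaw":0.5},
  {"delta_pos":[0,0,0.0],"turn":6,"jaw":0.5},
])

```text
clock: 20.07
tool_pos: [0.5967, -0.2891, 0.0576]
eef_rot: [0.995, -0.096, -0.0, -0.0]
contact_force: [0.0, 0.3, 1.8]
opening: 0.705
```

```bash
python3 -c "
from h import *
st();goal((.597,-.2892,.058))"
```

```text
t 20.07 q [ 0.341  0.987  0.077  1.568 -0.116  0.591  0.29 ] p [ 0.5967 -0.2891  0.0576] F [0.02 0.28 1.82] M [0.006 0.042 0.015] op 0.705
yaw -0.1913 delta cm [ 0.028  0.003 -0.035]
```

Emit:
send_rows([
  {"delta_pos":[0,0,0.02],"turn":3,"jaw":0.5},
  {"delta_pos":[0,0,0.02],"turn":6,"jaw":0.5},
  {"delta_pos":[0,0,0.02],"turn":6,"jaw":0.5},
])

```text
clock: 20.32
tool_pos: [0.5968, -0.2891, 0.0575]
eef_rot: [0.989, -0.148, -0.0, -0.0]
contact_force: [-0.6, -0.3, 2.3]
opening: 0.707
```

```bash
python3 -c "
from h import *
st();goal((.597,-.2892,.058))"
```

```text
t 20.32 q [ 0.328  0.989  0.103  1.569 -0.156  0.592  0.218] p [ 0.5968 -0.2891  0.0575] F [-0.61 -0.26  2.32] M [-0.065  0.089 -0.014] op 0.707
yaw -0.2964 delta cm [ 0.021 -0.001 -0.046]
```

Emit:
send_rows([
  {"delta_pos":[0,0,0.02],"turn":3,"jaw":0.5},
  {"delta_pos":[0,0,0.02],"turn":6,"jaw":0.5},
  {"delta_pos":[0,0,0.02],"turn":6,"jaw":0.5},
  {"delta_pos":[0,0,0.02],"turn":6,"jaw":0.5},
])

```text
clock: 20.65
tool_pos: [0.5968, -0.2893, 0.0573]
eef_rot: [0.98, -0.199, 0.0, -0.0]
contact_force: [0.5, 0.8, 1.9]
opening: 0.705
```

```bash
python3 -c "
from h import *
st();goal((.597,-.2892,.058))"
```

```text
t 20.65 q [ 0.315  0.991  0.129  1.57  -0.194  0.593  0.147] p [ 0.5968 -0.2893  0.0573] F [0.53 0.79 1.85] M [-0.062 -0.089 -0.068] op 0.705
yaw -0.4007 delta cm [ 0.011 -0.015 -0.068]
```

```bash
python3 - <<'E'
from h import *
im=snap('side','side19.png')
cv2.imwrite('pics/s19.png',up(im,222,182,262,222,14))
E
```

```text
(no output)
```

View pics/s19.png

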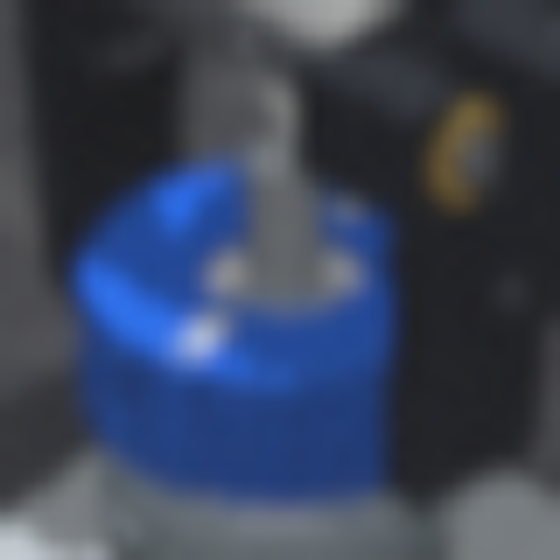

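```bash
python3 - <<'E'
from h import *
def p(x,y):return 222+(x+.5)/14-.5,182+(y+.5)/14-.5
a=atz('side',*p(203,338),.0674);b=atz('side',*p(348,212),.0674);d=b-a;print(a,b,np.arctan2(d[1],d[0]),np.linalg.norm(d))
E
```

```text
[ 0.59783967 -0.2659266   0.0674    ] [ 0.59218087 -0.30715711  0.0674    ] -1.7071920594758496 0.04161702657169148
```

Emit:
send_rows([
  {"delta_pos":[0,0,0.03],"turn":3,"jaw":0.5},
  {"delta_pos":[0,0,0.03],"turn":6,"jaw":0.5},
  {"delta_pos":[0,0,0.03],"turn":6,"jaw":0.5},
  {"delta_pos":[0,0,0.03],"turn":6,"jaw":0.5},
])

```text
clock: 21.03
tool_pos: [0.5968, -0.2892, 0.0571]
eef_rot: [0.968, -0.251, -0.0, -0.0]
contact_force: [0.1, -0.3, 1.1]
opening: 0.707
```

```bash
python3 -c "
from h import *
st();goal((.597,-.2892,.058))"
```

```text
t 21.03 q [ 0.301  0.994  0.155  1.571 -0.234  0.595  0.074] p [ 0.5968 -0.2892  0.0571] F [ 0.15 -0.3   1.1 ] M [-0.056  0.009 -0.078] op 0.707
yaw -0.507 delta cm [ 0.02  -0.014 -0.094]
```

Emit:
send_rows([
  {"delta_pos":[0,0,0.01],"turn":3,"jaw":0.5},
  {"delta_pos":[0,0,0.01],"turn":4,"jaw":0.5},
  {"delta_pos":[0,0,0.01],"turn":4,"jaw":0.5},
])

```text
clock: 21.28
tool_pos: [0.5967, -0.2892, 0.0569]
eef_rot: [0.959, -0.285, -0.0, 0.0]
contact_force: [0.1, -0.0, 0.6]
opening: 0.708
```

```bash
python3 -c "
from h import *
st();goal((.597,-.2892,.058))"
```

```text
t 21.28 q [ 0.292  0.996  0.173  1.571 -0.26   0.597  0.026] p [ 0.5967 -0.2892  0.0569] F [ 0.12 -0.01  0.58] M [-0.042  0.011  0.168] op 0.708
yaw -0.5776 delta cm [ 0.029 -0.018 -0.11 ]
```

Emit:
send_rows([
  {"delta_pos":[0,0,0],"turn":0,"jaw":0.5},
])

```text
clock: 21.37
tool_pos: [0.5966, -0.2892, 0.0569]
eef_rot: [0.959, -0.285, -0.0, -0.0]
contact_force: [-0.6, -0.8, 0.2]
opening: 0.706
```

```bash
python3 -c "
from h import *
st();goal((.597,-.2892,.058))"
```

```text
t 21.37 q [ 0.292  0.996  0.173  1.571 -0.26   0.597  0.026] p [ 0.5966 -0.2892  0.0569] F [-0.6  -0.85  0.19] M [-0.082  0.015  0.155] op 0.706
yaw -0.5775 delta cm [ 0.032 -0.017 -0.11 ]
```

Emit:
send_rows([
  {"delta_pos":[0,0,-0.03],"turn":0,"jaw":0.5},
  {"delta_pos":[0,0,-0.03],"turn":0,"jaw":0.5},
])

```text
clock: 21.53
tool_pos: [0.5966, -0.2892, 0.057]
eef_rot: [0.958, -0.285, -0.0, -0.0]
contact_force: [1.0, -0.7, -1.3]
opening: 0.7
```

```bash
python3 -c "
from h import *
st();goal((.597,-.2892,.058))"
```

```text
t 21.53 q [ 0.292  0.996  0.173  1.571 -0.26   0.598  0.025] p [ 0.5966 -0.2892  0.057 ] F [ 1.   -0.74 -1.27] M [-0.124 -0.107  0.21 ] op 0.7
yaw -0.5786 delta cm [ 0.032 -0.019 -0.103]
```

Emit:
send_rows([
  {"delta_pos":[0,0,0.02],"turn":0,"jaw":0.5},
  {"delta_pos":[0,0,0.02],"turn":0,"jaw":0.5},
])

```text
clock: 21.7
tool_pos: [0.5966, -0.2892, 0.057]
eef_rot: [0.958, -0.286, -0.0, -0.0]
contact_force: [1.2, 0.3, -2.1]
opening: 0.708
```

```bash
python3 -c "
from h import *
st()"
```

```text
t 21.7 q [ 0.292  0.996  0.173  1.571 -0.26   0.598  0.025] p [ 0.5966 -0.2892  0.057 ] F [ 1.21  0.28 -2.08] M [-0.006 -0.012  0.264] op 0.708
```

Emit:
send_rows([
  {"delta_pos":[0,0,0],"turn":0,"jaw":0.25},
  {"delta_pos":[0,0,0],"turn":0,"jaw":0},
  {"delta_pos":[0,0,0],"turn":0,"jaw":0},
  {"delta_pos":[0,0,0],"turn":0,"jaw":0},
])

```text
clock: 22.03
tool_pos: [0.5966, -0.2894, 0.0572]
eef_rot: [0.958, -0.286, -0.0, 0.0]
contact_force: [0.2, 0.2, 0.3]
opening: 0.955
```

```bash
python3 - <<'E'
from h import *
st();goal((.597,-.2892,.058))
im=snap('side','side20.png')
cv2.imwrite('pics/s20.png',up(im,222,182,262,222,14))
E
```

```text
t 22.03 q [ 0.292  0.996  0.174  1.571 -0.261  0.598  0.024] p [ 0.5966 -0.2894  0.0572] F [0.19 0.23 0.28] M [-0.063  0.124 -0.068] op 0.955
yaw -0.58 delta cm [ 0.023 -0.039 -0.079]
```

View pics/s20.png

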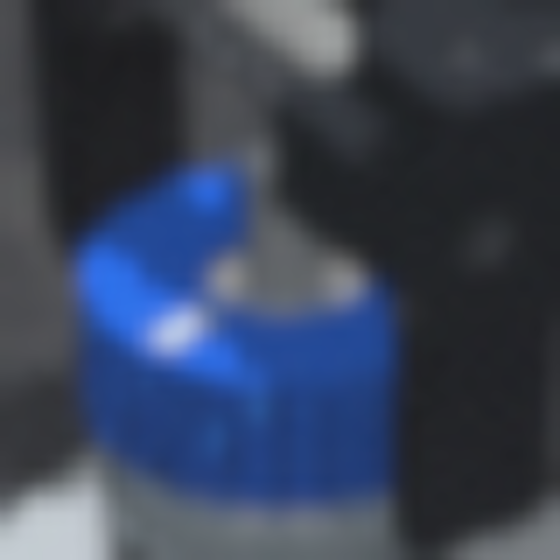

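Emit:
send_rows([
  {"delta_pos":[0,0,-1],"turn":0,"jaw":0},
  {"delta_pos":[0,0,-4],"turn":0,"jaw":0},
  {"delta_pos":[0,0,-8],"turn":0,"jaw":0},
  {"delta_pos":[-3,0,-10],"turn":0,"jaw":0},
  {"delta_pos":[-7,0,-10],"turn":0,"jaw":0},
  {"delta_pos":[-11,0,-10],"turn":0,"jaw":0},
  {"delta_pos":[-15,0,-10],"turn":0,"jaw":0},
  {"delta_pos":[-15,0,-10],"turn":0,"jaw":0},
])

```text
clock: 22.75
tool_pos: [0.4593, -0.2009, 0.1569]
eef_rot: [0.958, -0.286, -0.009, -0.002]
contact_force: [-0.9, 1.1, -0.5]
opening: 1.005
```

```bash
python3 - <<'E'
from h import *
st()
im=snap('side','side21.png');t=snap('top','top21.png')
f=7;x0,y0=205,165
U=up(im,x0,y0,275,235,f)
V=up(t,195,150,255,210,f)
def draw(q,col):
    for u,v in q: cv2.circle(U,(int((u-x0+.5)*f),int((v-y0+.5)*f)),1,col,-1)
draw(circ('side',(.597,-.2892,.067),.031,60),(0,255,0))
draw(circ('side',(.597,-.2892,.043),.031,60),(0,255,0))
cv2.imwrite('pics/e.png',cv2.resize(np.hstack([U,cv2.resize(V,(490,490))]),(800,400)))
cv2.imwrite('pics/e2.png',t)
E
```

```text
t 22.75 q [ 0.212  0.696  0.18   2.017 -0.262  0.468  0.008] p [ 0.4593 -0.2009  0.1569] F [-0.86  1.12 -0.54] M [-0.004  0.244  0.023] op 1.005
```

View pics/e.png

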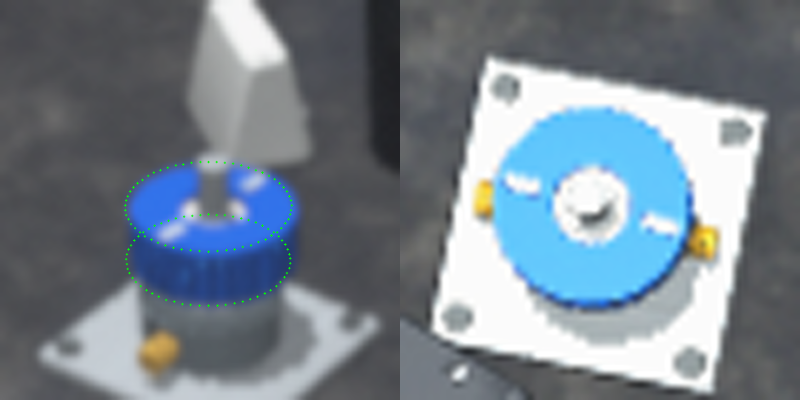

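View pics/e2.png

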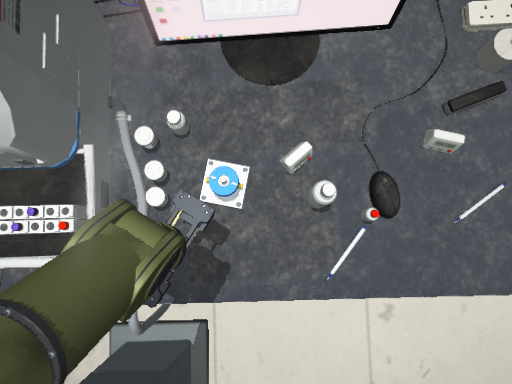

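Emit:
send_rows([
  {"delta_pos":[0,0,-2],"turn":0,"jaw":0},
  {"delta_pos":[0,0,-2],"turn":0,"jaw":0},
  {"delta_pos":[0,0,-2],"turn":0,"jaw":0},
  {"delta_pos":[0,0,-2],"turn":0,"jaw":0},
])

```text
clock: 23.18
tool_pos: [0.4724, -0.2077, 0.1772]
eef_rot: [0.958, -0.286, 0.001, 0.0]
contact_force: [-0.2, -1.2, 0.6]
opening: 0.997
```

```bash
python3 -c "
from h import *
st();print(order.finish_job())"
```

```text
t 23.18 q [ 0.203  0.67   0.199  1.978 -0.252  0.516  0.   ] p [ 0.4724 -0.2077  0.1772] F [-0.15 -1.24  0.62] M [-0.063  0.117 -0.011] op 0.997
the job is handed in; nothing more can be done
None
```

I laid the disk flat in the holder's mouth and let go of it while the ring was still away. Then I put the ring over it and turned it about 103° clockwise, and handed the job in at 23.2 s.

**What the last checks showed**
- **Disk:** the stem top measured 88 mm high before the ring went on, which is where a seated disk's stem should be.
- **Ring:** it looks level and centred. The bars sit at about -1.86 rad in the last top picture against -1.88 by the wrist angle, so the ring did not slip or spring back when released. Its underside was about 17 mm below the rim by tool height.
- **Surroundings:** the jars, bottles and timer look unmoved in the last picture, and the gripper was clear of everything.

**What disagreed**
- **Clamp force:** I could not measure it directly. Tool height suggests about 11–14 N, and the ring angle suggests 12–17 N. The torque was noisy: near 0 until the last 4°, then 0.16 N m, rising to 0.26 while the grip held. That would mean about 16 N, possibly above the 18 N target.
- **Camera positions:** the two views differed by 2–3 mm. I settled that by squeezing the disk and the ring from two directions and by feeling for contact.

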